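Clamp a reagent bottle in a quick-clamp bottle shaker

TASK

Load the bottle shaker for a run. Lift the yellow-capped bottle out of the carrier by its cap, set it down upright on the open bench and take it again lower down by its body, because the clamp head of the shaker leaves no room for a hand at the cap; then stand it in the round recess of the shaker's platter, under the clamp pad, keeping it upright all the way, and let it go. Now lift the clamp lever out of its open notch, swing it along the gate until you feel the pad bear on the cap, and let it drop into the next notch beyond that point, or at most the one after, so that the bottle is held firmly but not crushed. Leave the other bottle in the carrier, and do not knock the two tubes beside the shaker.

Things in the scene. Friction and masses are not known exactly. Their poses are not given: they have to be found in the camera images.
- serum_bottle: Reagent bottle, yellow cap (fixed), 0.14 kg (varies by a quarter): white body 48 mm in diameter up to 75 mm, shoulder to 89 mm, cap 41 mm in diameter from 89 to 105 mm (the top). Origin: centre of its underside; z points up through the cap. It starts standing in one of the carrier's two cells.
- serum_mid (a point): Centre of the same bottle, 52.5 mm above its underside.
- buffer_bottle: The other bottle in the carrier, orange cap, 56 mm in diameter, 118 mm tall; to be left alone. Origin: centre of its underside.
- carrier: Grey-blue open two-cell carrier, fixed to the bench, 82 x 152 mm (x, y), 74 mm high; cell floor 5 mm up. Origin: centre of its underside. Cell centres lie 36 mm to either side of it along its y. Walls stand round each bottle up to 20 mm below the yellow cap. On the cap, close the fingers along the carrier's x: along y the other bottle is in the way.
- shaker: Bottle shaker, fixed to the bench: low deck 188 x 140 mm, 26 mm high, a column at the back, a clamp head over the platter. Origin: on the bench below the clamp's spindle, which is also the platter's axis and the lever's swing axis; x points to its back (bottles go in from the front, -x), y to its left, z up. The bench to its right is free for 0.12 m, from x = 0.53 to 0.60.
- platter: Round platter of the shaker, 88 mm in diameter, with a rubber recess 60 mm in diameter behind a rim 3 mm high and 6 mm wide. Origin: centre of the recess floor, 38 mm above the bench; axes as the shaker's.
- clamp_head (a point): Centre of the clamp head's underside, 225 mm above the bench, on the spindle's axis; the head reaches 36 mm forward of it and 40 mm to either side. Below it hangs the rubber pad, 37 mm in diameter: with the lever open its face is 20 to 38 mm above the cap of a bottle on the platter. How far differs from run to run (adjustable stem) and is not told: feel for it.
- gate (a point): Middle of the gate, a steel quadrant on the head, out to 103 mm from the spindle, underside at 259 mm: open notch, plain rim, eight notches 10 mm deep, keeper rail above (top at 308 mm). The lever lowers the pad 36 mm per rad. The pad is sprung: 15 N on touching the cap, 2 N more per mm, so 7 N more a notch. At the knob, held off the rim, the touch is felt as 4 N, each notch more as 2 N.
- knob_grip (a point): Centre of the black knob on the lever's end, the point to grip: a barrel 26 mm in diameter, from 20 mm below to 16 mm above this point, free to spin on its stud (the gripper need not turn with the lever). With the lever in a notch it is 135 mm from the spindle's axis, 302 mm above the bench. The lever is a bar 4 mm wide that tilts on a pin on the spindle's axis, 30 mm lower than this point.
- lever_swing (a joint): Swing of the lever about the spindle, rad, counterclockwise from above: 0 in the open notch, where the lever points 75 degrees to the left of the shaker's +x; it grows towards the shaker's front, to 1.42. The clamping notches lie at 0.60, 0.70, ... 1.30, each with 0.018 of play either way; let go in one, the lever springs back by that play. Let go outside a notch, it is drawn back to open (1 to 2 N at the knob).
- lever_lift (a joint): Upward tilt of the lever, rad: 0 when it lies down in a notch, 0.105 when it rests on the rim or on the teeth between notches (the knob is then 14 mm higher), 0.26 at most. A spring presses it down with 4 to 6 N at the knob.
- tube_b: Pink-capped tube standing to the left of the shaker, 34 mm in diameter, 113 mm tall; origin: centre of its underside.
- tube_c: Turquoise-capped tube beside it, same size and origin.

How it is judged:
On the way, in this order (a step that is already met when the one before it is completed fails the run):
1. the yellow-capped bottle stands upright on the bench, well out of the carrier, and is let go (horizontal distance between serum_bottle and carrier above 0.09 m and height (world z) of serum_bottle below 0.008 m and angle between serum_bottle's own z axis and vertical below 0.06 rad and contact force between the fingers and serum_bottle below 0.2 N), for 0.1 s.
2. the yellow-capped bottle stands upright in the platter's recess, let go, with the lever still in its open notch (horizontal distance between serum_bottle and platter below 0.009 m and z of serum_bottle in the frame of platter between -0.004 and 0.004 m and angle between serum_bottle's own z axis and vertical below 0.06 rad and contact force between the fingers and serum_bottle below 0.2 N and value of joint lever_swing below 0.05 rad and value of joint lever_lift below 0.04 rad), for 0.2 s.
3. the lever is lifted out of its open notch and swung along the gate, the bottle staying in place (horizontal distance between serum_bottle and platter below 0.009 m and z of serum_bottle in the frame of platter between -0.004 and 0.004 m and angle between serum_bottle's own z axis and vertical below 0.06 rad and value of joint lever_swing above 0.2 rad), for 0.1 s.
At the end, for the whole second after the job is handed in: The bottle stands upright (0.06 rad) in the platter's recess (centred within 9 mm, foot within 4 mm of its floor), pressed on the platter with 10 to 32 N (first or second notch after the pad touches the cap); the lever rests, down in a clamping notch, past 0.5 rad (horizontal distance between serum_bottle and platter below 0.009 m and z of serum_bottle in the frame of platter between -0.004 and 0.004 m and angle between serum_bottle's own z axis and vertical below 0.06 rad and contact force between serum_bottle and platter between 10 and 32 N and value of joint lever_lift below 0.04 rad and value of joint lever_swing above 0.5 rad and velocity of joint lever_swing between -0.05 and 0.05 rad/s and linear speed of serum_bottle below 0.02 m/s).
It fails at once if the yellow-capped bottle is tipped by more than 35 degrees (angle between serum_bottle's own z axis and vertical above 0.61 rad).
It fails at once if the other bottle is pulled from its place in the carrier (distance of buffer_bottle from where it was at the start of the episode above 0.03 m or angle between buffer_bottle's own z axis and vertical above 0.4 rad).
It fails at once if a tube beside the shaker is knocked over or pushed away (distance of any of tube_b, tube_c from where it was at the start of the episode above 0.04 m or angle between any of tube_b, tube_c's own z axis and vertical above 0.5 rad).
It fails at once if the bottle is crushed under the pad: pressed on the platter with more than 50 N (contact force between serum_bottle and platter above 50 N).
It also fails if it takes over 70 s, if anything falls off the work surface, if the arm or the gripper's body presses on something with over 40 N, if the wrist force passes 120 N, or if a joint passes its speed limit or range.

ROBOT

A 6-joint arm with a two-finger parallel gripper is mounted at the origin on a cart in front of the work surface, level with it; the furniture and walls round the work are solid. World frame = base frame: x ahead of the robot, y to its left, z up, the work surface at z = 0. Lengths are in m, angles in rad, forces in N, time in s.
With the tool pointing down it reaches from about 0.3 to 0.775 m from the base axis. Payload 14.6 kg.
Tool frame: the origin (TCP) lies at the very end of the fingers, on their centre line; the grasp point (between the pads) lies 19 mm behind it; x points along the fingers, y is the direction in which the jaws open and shut, and the axes are right-handed (so a half turn about x gives the same grasp; the last joint's range is limited). The gripper opens to 94 mm and grips with 3 to 60 N. Pads are 16 mm wide; open, the fingers measure 119 mm over their backs; the gripper's body (75 mm by 177 mm) begins 78 mm behind the grasp point.
Start: joints at [1.189, 0.3, 1.521, -0, 1.321, -0.067], TCP at [0.17, 0.523, 0.205] pointing down, gripper open.
Joint ranges: [-3.03, 3.03], [-0.79, 2.21], [0.23, 2.52], [-1.04, 4.18], [0, 3.07], [-2.55, 2.55]. Speed limits (rad/s): [2.22, 2.22, 2.57, 3.14, 3.14, 3.14].

INTERFACE

Orientations are given as [roll, pitch, yaw] about the fixed x, y, z axes, in that order (R = Rz(yaw) Ry(pitch) Rx(roll)).
In Python, from station import ctrl, viewer, hand_in gives the robot as it stands. The module is installed in compiled form; this text tells all that it offers.
- The arm moves only by the tool play_rows, never from a script. Its argument "deltas" is a list that holds one entry, the list of rows, each a list of 7 numbers: the shift along the tool's x, y, z in mm, then the turn, a rotation vector about the tool's x, y, z in rad, then the finger opening in mm, from 0 to 94. In form: [[[dx, dy, dz, ax, ay, az, gripper], ...]]. A call has 1 to 10 rows; each row shifts and turns the commanded pose from where the row before left it, along the tool's axes as they then stand; what a row does not reach is not made up. A row lasts 1/10 s, in which the tool goes at most 50 mm and 8.59 degrees, less where a joint would pass 70% of its speed; a pose out of reach is approached as far as the arm can. A call with a gripper value outside its range is refused whole. The fingers move at their own pace and stop on an object; "grip_force" is the grip in N (left out, the last holds). Time passes only in rows, so rows that do not move let the fingers close. It gives the time, the measured TCP pose, the force and the opening at its end, in the units of the state.
- ctrl.get_obs(): the state, without advancing time (a new reading comes with each control period).
- viewer.camera(name): name is "scene" or "side" or "wrist"; returns a dict with "img" (384x512x3 uint8, red, green, blue), "fx", "fy", "cx", "cy" (pixels), "distortion" ([k1, k2, p1, p2, k3] as OpenCV has them; the pictures are not rectified), "rvec" (rotation vector, rad) and "tvec" (3), from world to camera coordinates, as OpenCV has them. Camera axes: x right, y down, z forward; pixel columns grow to the right and rows downward; lengths in m; the calibration is good to about 2 mm. A picture is of the moment at which its call begins. There is no depth.
- hand_in(): hands the job in, once; it reports no verdict.
The state is a dict: "time_s": time; "qpos": joint angles; "joint_vel": joint speeds; "tau": joint torques, N m; "ee_pos": TCP position; "eef_rot": TCP orientation; "force": force on the tool from outside, world axes, zero at the start; "moment": the same for the moment, N m; "grip_width": finger opening in m.
Only numpy, scipy, OpenCV 4.12 (cv2) and the standard library are available. Lean on these libraries where they do the work, as an engineer would, in place of code of your own. Each camera call takes 0.05 s, during which the arm holds its last target.

## Working session

There is one attempt and no reset: what is moved stays moved. The work goes in short steps, Python scripts to look and compute and a tool call to move; the robot and the scene stay as the last step left them, time stands still between calls to the robot, and variables do not carry over. Pictures are saved under pics/ and viewed, and the job is handed in when it is done.

Besides the shell and the picture viewer there is one more tool, called after "Request:" by a JSON object that holds its "name" and its "arguments". play_rows: Moves the arm, as the interface text tells. Its arguments: {"type":"object","properties":{"deltas":{"type":"array","items":{"type":"array","items":{"type":"array","items":{"type":"number"}}}},"grip_force":{"type":"number"}},"required":["deltas"]}

```bash
mkdir -p pics
cat > h.py <<'E'
import numpy as np, cv2
from station import ctrl, viewer, hand_in
def snap(n,tag):
    c=viewer.camera(n); cv2.imwrite(f'pics/{tag}.png',cv2.cvtColor(c['img'],cv2.COLOR_RGB2BGR)); 
    np.savez(f'pics/{tag}.npz',**c); return c
def KD(c): return np.array([[c['fx'],0,c['cx']],[0,c['fy'],c['cy']],[0,0,1.]]),np.array(c['distortion'],float)
def ray(c,uv):
    K,D=KD(c); R,_=cv2.Rodrigues(np.array(c['rvec'],float)); t=np.array(c['tvec'],float).reshape(3)
    p=cv2.undistortPoints(np.array(uv,float).reshape(1,1,2),K,D).reshape(2)
    d=R.T@np.array([p[0],p[1],1]); return -R.T@t, d/np.linalg.norm(d)
def onz(c,uv,z):
    o,d=ray(c,uv); return o+d*(z-o[2])/d[2]
def tri(c1,u1,c2,u2):
    o1,d1=ray(c1,u1);o2,d2=ray(c2,u2)
    A=np.stack([d1,-d2],1); s=np.linalg.lstsq(A,o2-o1,rcond=None)[0]
    a=o1+d1*s[0];b=o2+d2*s[1]; return (a+b)/2,np.linalg.norm(a-b)
def proj(c,P):
    K,D=KD(c); return cv2.projectPoints(np.array(P,float).reshape(-1,1,3),np.array(c['rvec'],float),np.array(c['tvec'],float),K,D)[0].reshape(-1,2)
def load(tag):
    z=np.load(f'pics/{tag}.npz'); return {k:(z[k] if z[k].ndim else float(z[k])) for k in z}
E
python3 - <<'E'
from h import *
for n in ['scene','side','wrist']:
    c=snap(n,n+'0'); print(n,ray(c,(256,192)))
o=ctrl.get_obs(); print(o)
E
```

```text
scene (array([0.20773021, 0.56748572, 0.83726948]), array([ 0.40480067, -0.51813299, -0.75344185]))
side (array([ 0.47055063, -0.65142588,  0.4900881 ]), array([ 0.08430476,  0.93065008, -0.35606621]))
wrist (array([0.10324692, 0.5456518 , 0.38393099]), array([ 0.2343567 , -0.09161547, -0.96782413]))
{'time_s': 0.15, 'qpos': array([ 1.18943928e+00,  3.00327604e-01,  1.52140517e+00,  1.50160666e-07,
        1.32072126e+00, -6.65539682e-02]), 'joint_vel': array([ 9.06108490e-04, -1.96473823e-03, -1.31415025e-03, -1.17104647e-03,
        1.50038022e-03, -6.53824179e-05]), 'tau': array([-2.52121890e-04, -5.31952965e+01, -3.52823639e+01,  7.07720895e-02,
        2.36136810e-02, -6.69112501e-05]), 'ee_pos': array([0.17020291, 0.52279932, 0.20503947]), 'eef_rot': array([-1.63751916,  1.56993494, -1.95232227]), 'force': array([-0.23220202, -0.74388392,  0.50091376]), 'moment': array([ 0.01440112, -0.00062247,  0.0162916 ]), 'grip_width': 0.09420716272550192}
```

View pics/scene0.png

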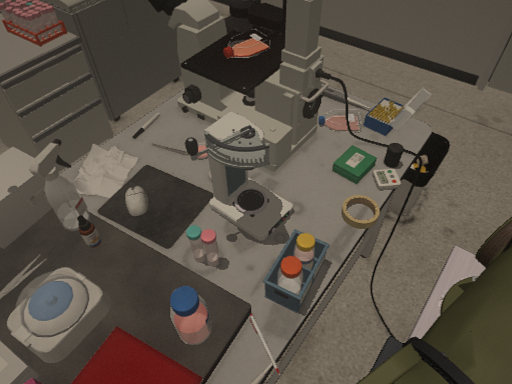

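View pics/side0.png

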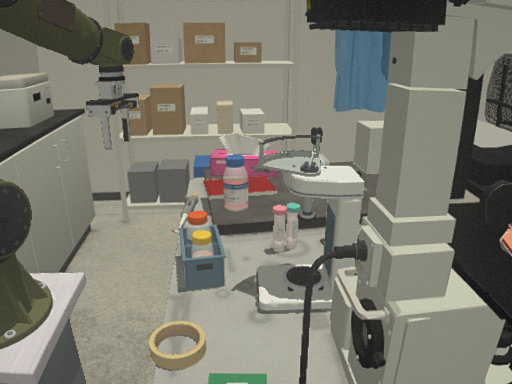

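View pics/wrist0.png

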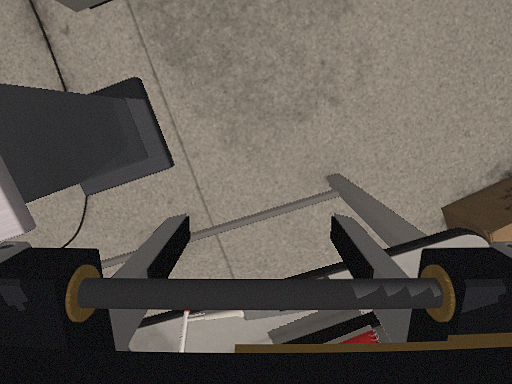

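Scene: yellow cap about (305,241), orange cap (291,267), platter (250,200), knob (192,146), tube caps (194,232) and (209,237). I'll enlarge these for measurement.

Run:
```python
from h import *
a=load('scene0')['img'][110:310,170:350]; b=load('side0')['img'][120:310,170:370]
for n,i in (('a',a),('b',b)):
    cv2.imwrite(f'pics/crop_{n}.png',cv2.resize(cv2.cvtColor(i,cv2.COLOR_RGB2BGR),None,fx=3.0,fy=3.0,interpolation=cv2.INTER_CUBIC))
for t in ('scene0','side0'):
    c=load(t); hsv=cv2.cvtColor(c['img'],cv2.COLOR_RGB2HSV)
    for nm,lo,hi in (('yel',(20,120,100),(32,255,255)),('or',(0,150,120),(12,255,255)),('pink',(165,70,120),(179,200,255)),('turq',(75,80,80),(92,255,255))):
        m=cv2.inRange(hsv,lo,hi); n,l,s,ce=cv2.connectedComponentsWithStats(m)
        for i in range(1,n):
            if s[i,4]>25: print(t,nm,s[i],ce[i].round(1))
```

```text
scene0 yel [369 102  33  20 252] [384.7 112.2]
scene0 yel [296 233  19  17 235] [305.1 240.6]
scene0 or [281 256  21  19 304] [290.8 264.9]
scene0 pink [ 23 378  12   6  40] [ 29.5 381.5]
scene0 turq [187 225  14  13 137] [193.2 231.3]
side0 yel [192 230  19  15 245] [201.1 237.2]
side0 or [249 176  27  16 307] [259.7 184. ]
side0 or [204 180  19  15 231] [214.2 186.5]
side0 or [188 211  19  14 224] [197.2 217.2]
side0 pink [210 149  19  26 351] [217.8 161.5]
side0 pink [263 151  15   5  44] [269.7 152.2]
side0 pink [243 155  34  23 358] [255.5 167. ]
side0 turq [286 203  14   9  95] [292.8 207. ]
```

View pics/crop_a.png

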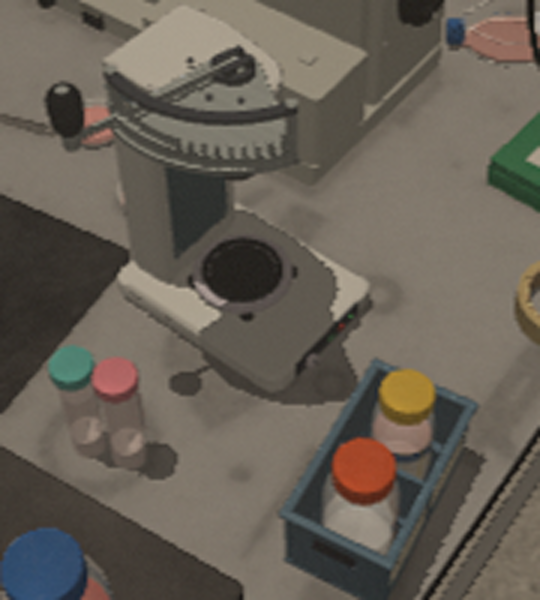

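View pics/crop_b.png

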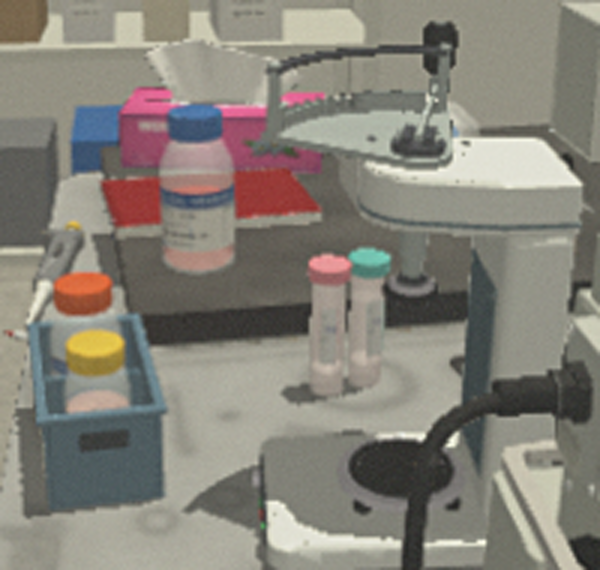

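Run:
```python
from h import *
A=load('scene0');B=load('side0')
P=lambda x,y:(170+x/3,110+y/3); Q=lambda x,y:(170+x/3,120+y/3)
print('yel',onz(A,(305.5,240),.110),onz(B,(201.5,233.8),.110),tri(A,(305.5,240),B,(201.5,233.8)))
print('or',onz(A,P(364,463),.123),onz(B,Q(83,287),.123))
print('plat',onz(A,P(243,271),.0395),onz(B,Q(401,467),.0395),tri(A,P(243,271),B,Q(401,467)))
print('knob',tri(A,P(66,110),B,Q(440,48)))
for n,p in zip('abcd',((377,362),(473,408),(283,515),(392,565))): print('carr',n,onz(A,P(*p),.074))
for n,p in zip('abcd',((35,325),(148,318),(166,412),(40,417))): print('carrside',n,onz(B,Q(*p),.074))
print('tubes pink',onz(A,P(116,374),.113),onz(B,Q(330,263),.113)); print('turq',onz(A,P(72,364),.113),onz(B,Q(369,256),.113))
print('deck corners',[onz(A,P(*p),.026).round(3) for p in ((120,275),(370,288),(280,388))])
print('spindle top', tri(A,P(236,66),B,Q(418,140)))
```

```text
yel [0.42623642 0.11631218 0.11      ] [0.42614537 0.10926797 0.11      ] (array([0.42640176, 0.1147063 , 0.10744259]), np.float64(0.0011740691324768422))
or [0.41401738 0.19265826 0.123     ] [0.41616801 0.17304143 0.123     ]
plat [0.62968088 0.04984339 0.0395    ] [0.63090901 0.04195021 0.0395    ] (array([0.63193008, 0.04740353, 0.03582679]), np.float64(0.0005435078359945435))
knob (array([0.67468015, 0.17434015, 0.29733539]), np.float64(0.0011672016945890272))
carr a [0.46977035 0.08507744 0.074     ]
carr b [0.38746561 0.07842766 0.074     ]
carr c [0.45154124 0.23619439 0.074     ]
carr d [0.36828118 0.22301723 0.074     ]
carrside a [0.37456293 0.21337411 0.074     ]
carrside b [0.46261874 0.21900513 0.074     ]
carrside c [0.47374629 0.07088334 0.074     ]
carrside d [0.38901253 0.07065978 0.074     ]
tubes pink [0.6072858  0.23191991 0.113     ] [0.60715053 0.22542723 0.113     ]
turq [0.6400301  0.24435437 0.113     ] [0.6404112  0.23682277 0.113     ]
deck corners [array([0.723, 0.109, 0.026]), array([ 0.534, -0.008,  0.026]), array([0.537, 0.123, 0.026])]
spindle top (array([0.63113917, 0.0457321 , 0.26938884]), np.float64(0.0013704989728021985))
```

```bash
cat >> h.py <<'E'
from scipy.spatial.transform import Rotation as Ro
from scipy.linalg import logm,expm
def pose():
    o=ctrl.get_obs(); r=o['eef_rot']; T=np.eye(4); T[:3,:3]=Ro.from_euler('xyz',r).as_matrix(); T[:3,3]=o['ee_pos']; return T,o
def mk(p,xd,yd):
    x=np.array(xd,float);x/=np.linalg.norm(x);y=np.array(yd,float);y-=x*(x@y);y/=np.linalg.norm(y)
    T=np.eye(4);T[:3,:3]=np.stack([x,y,np.cross(x,y)],1);T[:3,3]=p;return T
def rows(Tg,T=None):
    # split: total, in current tool frame; n identical rows
    if T is None: T,_=pose()
    D=np.linalg.inv(T)@Tg; w=Ro.from_matrix(D[:3,:3]).as_rotvec()
    print('total mm',(D[:3,3]*1e3).round(1),'rotvec',w.round(3))
    n=int(max(np.ceil(np.linalg.norm(D[:3,3])/.048),np.ceil(np.linalg.norm(w)/.145),1))
    L=np.real(logm(D))/n; d=expm(L)
    print(n,'rows of',(d[:3,3]*1e3).round(2),Ro.from_matrix(d[:3,:3]).as_rotvec().round(4)); return n
def st():
    T,o=pose(); print('t',o['time_s'],'p',o['ee_pos'].round(4),'q',np.round(o['qpos'],3),'F',np.round(o['force'],2),'gw',round(o['grip_width'],4)); print(T[:3,:3].round(3)); return T,o
E
python3 - <<'E'
from h import *
T,o=st()
a=.12
for s in (1,-1):
    rows(mk((.426,.114,.205),(0,0,-1),(s*np.cos(a),s*np.sin(a),0)))
B=load('scene0'); print('tape',onz(B,(360,212),.01), onz(B,(354,163),.02), onz(load('side0'),(178,345),.01))
print('cam in tool', T[:3,:3].T@(np.array([0.10324692, 0.5456518 , 0.38393099])-T[:3,3]))
E
```

```text
t 0.15 p [0.1702 0.5228 0.205 ] q [ 1.189  0.3    1.521  0.     1.321 -0.067] F [-0.23 -0.74  0.5 ] gw 0.0942
[[-0.     0.31   0.951]
 [-0.001  0.951 -0.31 ]
 [-1.    -0.001 -0.   ]]
total mm [ 3.000e-01 -3.095e+02  3.698e+02] rotvec [1.136e+00 0.000e+00 1.000e-03]
11 rows of [ 1.000e-02 -8.310e+00  4.552e+01] [1.033e-01 0.000e+00 1.000e-04]
total mm [ 3.000e-01 -3.095e+02  3.698e+02] rotvec [-2.006e+00 -1.000e-03  0.000e+00]
14 rows of [ 2.000e-02 -4.087e+01 -2.340e+00] [-1.433e-01 -1.000e-04  0.000e+00]
tape [ 0.38688021 -0.10531856  0.01      ] [ 0.48177002 -0.25063352  0.02      ] [ 0.3876634  -0.10867673  0.01      ]
cam in tool [-0.17888825  0.00084416 -0.07075166]
```

Run:
```python
from h import *
print(tri(load('scene0'),(185,296),load('side0'),(235,158)))
T,o=pose()
Tu=T.copy(); Tu[2,3]+=.06
rows(mk((.426,.114,.265),(0,0,-1),(np.cos(.12),np.sin(.12),0)),Tu)
```

```text
(array([0.51002503, 0.39199302, 0.19032501]), np.float64(0.002930716082542197))
total mm [ 3.000e-01 -3.095e+02  3.698e+02] rotvec [1.136e+00 0.000e+00 1.000e-03]
11 rows of [ 1.000e-02 -8.310e+00  4.552e+01] [1.033e-01 0.000e+00 1.000e-04]
```

Request:
{"name": "play_rows", "arguments": {"deltas": [[[-30,0,0,0,0,0,94],[-30,0,0,0,0,0,94],[0,-31,37,0,0,0,94],[0,-31,37,0,0,0,94],[0,-31,37,0,0,0,94],[0,-31,37,0,0,0,94],[0,-31,37,0,0,0,94],[0,-31,37,0,0,0,94],[0,-31,37,0,0,0,94],[0,-31,37,0,0,0,94]]]}}

```text
time_s: 1.15
ee_pos: [0.3755, 0.1937, 0.2655]
eef_rot: [0.806, 1.57, 0.491]
force: [0.9, 0.2, -0.2]
grip_width: 0.0941
```

Run:
```python
from h import *
T,o=st()
rows(mk((.426,.114,.265),(0,0,-1),(np.cos(.12),np.sin(.12),0)))
```

```text
t 1.15 p [0.3755 0.1937 0.2655] q [ 0.389 -0.036  1.76   0.     1.417 -0.867] F [ 0.95  0.23 -0.2 ] gw 0.0941
[[ 0.     0.31   0.951]
 [ 0.     0.951 -0.31 ]
 [-1.     0.     0.   ]]
total mm [  0.5 -60.1  72.7] rotvec [ 1.136  0.    -0.   ]
8 rows of [ 0.07 -2.4  12.21] [ 0.142  0.    -0.   ]
```

Request:
{"name": "play_rows", "arguments": {"deltas": [[[0,-2.4,12.2,0.142,0,0,94],[0,-2.4,12.2,0.142,0,0,94],[0,-2.4,12.2,0.142,0,0,94],[0,-2.4,12.2,0.142,0,0,94],[0,-2.4,12.2,0.142,0,0,94],[0,-2.4,12.2,0.142,0,0,94],[0,-2.4,12.2,0.142,0,0,94],[0,-2.4,12.2,0.142,0,0,94]]]}}

```text
time_s: 1.95
ee_pos: [0.4255, 0.1153, 0.2652]
eef_rot: [-1.49, 1.57, -2.946]
force: [-0.2, 0.1, 1.0]
grip_width: 0.094
```

Run:
```python
from h import *
T,o=st()
c=snap('wrist','w1')
# kin fit from poses: pts (r,z,q2,q3,q5)
from scipy.optimize import least_squares
D=[(np.hypot(.17020,.5228),.20504,.3003,1.5214),(np.hypot(.3755,.1937),.2655,-.036,1.76)]
D.append((np.hypot(*T[:2,3]),T[2,3],o['qpos'][1],o['qpos'][2]))
A=[];b=[]
for r,z,a,q in D:
    A+= [[np.sin(a),np.sin(a+q),0,1,0][:4], ] ; b.append(r)
    A+= [[np.cos(a),np.cos(a+q),1,0]]; b.append(z)
A=np.array(A);x,res,rk,sv=np.linalg.lstsq(A,np.array(b),rcond=None);print('L1,L2,h-Lt,a',x,A@x-b,sv)
```

```text
t 1.95 p [0.4255 0.1153 0.2652] q [ 0.182  0.009  1.717 -0.     1.416  0.068] F [-0.25  0.07  1.02] gw 0.094
[[-0.001  0.993  0.114]
 [-0.     0.114 -0.993]
 [-1.    -0.001  0.   ]]
L1,L2,h-Lt,a [ 0.40968119  0.44460925 -0.07591941 -0.00205339] [ 1.38115804e-05  3.06315169e-07  8.67312691e-05  1.46714350e-04
 -1.00542850e-04 -1.47020665e-04] [2.50342479 2.38672266 0.18249661 0.05580541]
```

View pics/w1.png

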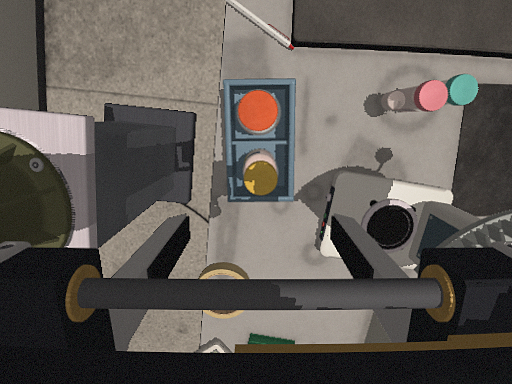

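Run:
```python
from h import *
c=load('w1'); hsv=cv2.cvtColor(c['img'],cv2.COLOR_RGB2HSV)
m=cv2.inRange(hsv,(18,110,60),(34,255,255)); n,l,s,ce=cv2.connectedComponentsWithStats(m)
for i in range(1,n):
    if s[i,4]>100: print(s[i],ce[i])
im=cv2.cvtColor(c['img'],cv2.COLOR_RGB2BGR)
cv2.imwrite('pics/w1c.png',cv2.resize(im[60:280,210:490],None,fx=2.8,fy=2.7,interpolation=cv2.INTER_CUBIC))
# projected circles for a check
th=np.linspace(0,2*np.pi,60)
for z in (.110,.094):
  q=proj(c,[(.4265+.0205*np.cos(t),.114+.0205*np.sin(t),z) for t in th]); print(z,q.min(0),q.max(0),q.mean(0))
```

```text
[244 161  34  34 902] [260.14855876 177.89135255]
[ 65 265  35  57 726] [ 78.21212121 293.20385675]
[421 265  35  57 723] [441.46196404 293.41632089]
[ 235  333  277   20 2155] [387.13225058 345.04176334]
0.11 [243.30131343 163.64390467] [277.74043074 197.32317105] [260.79865755 180.64205009]
0.094 [244.01728282 161.62356559] [276.95971444 193.91341831] [260.75384898 177.91493893]
```

View pics/w1c.png

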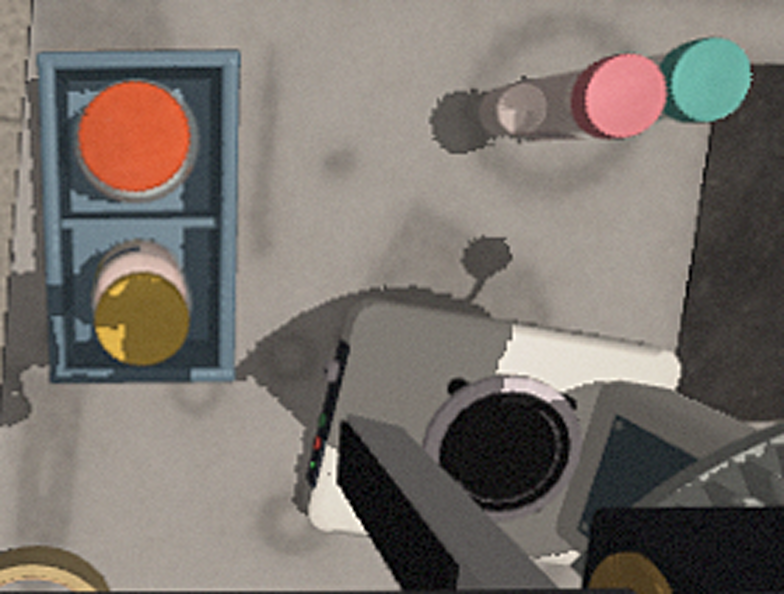

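Request:
{"name": "play_rows", "arguments": {"deltas": [[[20,0.8,-1,0,0,0,94],[25,0,0,0,0,0,94],[25,0,0,0,0,0,94],[25,0,0,0,0,0,80],[25,0,0,0,0,0,70],[25,0,0,0,0,0,70],[20,0,0,0,0,0,70],[16,0,0,0,0,0,70],[0,0,0,0,0,0,70]]]}}

```text
time_s: 2.9
ee_pos: [0.425, 0.117, 0.0828]
eef_rot: [-1.511, 1.567, -2.959]
force: [-0.2, -0.1, -0.0]
grip_width: 0.0698
```

Run:
```python
from h import *
T,o=st(); c=snap('side','s2'); c2=snap('scene','sc2')
cv2.imwrite('pics/s2c.png',cv2.resize(cv2.cvtColor(c['img'],cv2.COLOR_RGB2BGR)[120:310,110:310],None,fx=3,fy=3,interpolation=cv2.INTER_CUBIC))
w=load('w1'); W=lambda x,y:(210+x/2.8,60+y/2.7)
f=[onz(w,W(*p),.026) for p in ((345,335),(303,510))]; print(f,np.arctan2(-(f[0]-f[1])[0],(f[0]-f[1])[1]))
print('platter',onz(w,W(503,446),.0395)); 
l=[onz(w,W(*p),.026) for p in ((395,302),(655,345))]; print(l,np.arctan2((l[1]-l[0])[1],(l[1]-l[0])[0]))
print('tubes',onz(w,W(624,97),.113),onz(w,W(708,80),.113))
```

```text
t 2.9 p [0.425  0.117  0.0828] q [0.185 0.215 1.944 0.    0.986 0.063] F [-0.17 -0.13 -0.04] gw 0.0698
[[-0.003  0.992  0.122]
 [-0.001  0.122 -0.993]
 [-1.    -0.004  0.   ]]
[array([0.53754709, 0.10317705, 0.026     ]), array([ 0.53250719, -0.00370339,  0.026     ])] -0.047119726189402106
platter [0.63057196 0.05271035 0.0395    ]
[array([0.56081116, 0.12458446, 0.026     ]), array([0.70842393, 0.11701158, 0.026     ])] -0.05125739236494594
tubes [0.60733634 0.23347352 0.113     ] [0.64037838 0.24481878 0.113     ]
```

View pics/s2c.png

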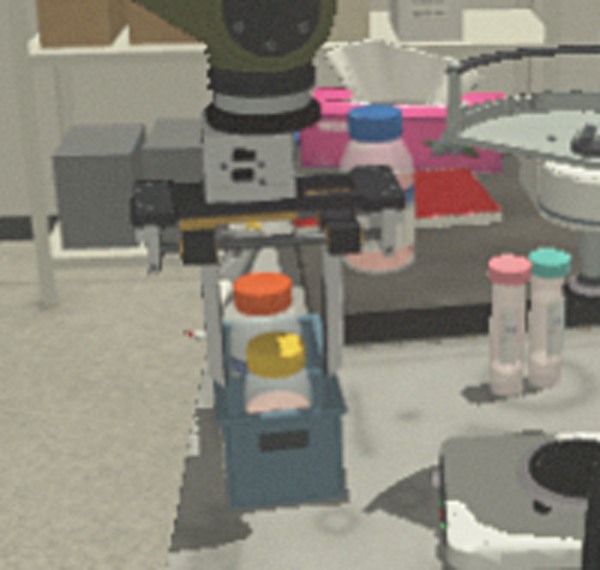

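Request:
{"name": "play_rows", "arguments": {"deltas": [[[0,0,0,0,0,0,38],[0,0,0,0,0,0,38],[0,0,0,0,0,0,38],[0,0,0,0,0,0,38],[-5,0,0,0,0,0,38],[-15,0,0,0,0,0,38],[-20,0,0,0,0,0,38],[-25,0,0,0,0,0,38],[-30,0,0,0,0,0,38],[-30,0,0,0,0,0,38]]], "grip_force": 20}}

```text
time_s: 4.0
ee_pos: [0.4257, 0.1169, 0.2108]
eef_rot: [-1.411, 1.57, -2.862]
force: [-0.3, -0.4, -1.5]
grip_width: 0.0406
```

Run:
```python
from h import *
T,o=st(); c=snap('side','s3'); snap('wrist','w3')
cv2.imwrite('pics/s3c.png',cv2.resize(cv2.cvtColor(c['img'],cv2.COLOR_RGB2BGR)[100:310,110:310],None,fx=2.5,fy=2.5,interpolation=cv2.INTER_CUBIC))
# target: (.565,-.09), tool y so that jaws lateral: at the drop keep any; desired tool y=-Y (yaw?), 
rows(mk((.565,-.09,T[2,3]),(0,0,-1),T[:3,1]))
Td=mk((.565,-.09,T[2,3]),(0,0,-1),(0,-1,0)); rows(Td)
```

```text
t 4.0 p [0.4257 0.1169 0.2108] q [ 0.185  0.051  1.801 -0.     1.29   0.065] F [-0.3  -0.36 -1.52] gw 0.0406
[[-0.     0.993  0.12 ]
 [-0.     0.12  -0.993]
 [-1.    -0.     0.   ]]
total mm [  2.9 111.8 222.2] rotvec [-0.    -0.    -0.006]
6 rows of [ 0.45 18.64 37.03] [-0.     -0.0001 -0.001 ]
total mm [  2.9 111.8 222.2] rotvec [ 1.691 -0.005 -0.004]
12 rows of [ 0.26 22.14  7.57] [ 0.1409 -0.0004 -0.0003]
```

View pics/s3c.png

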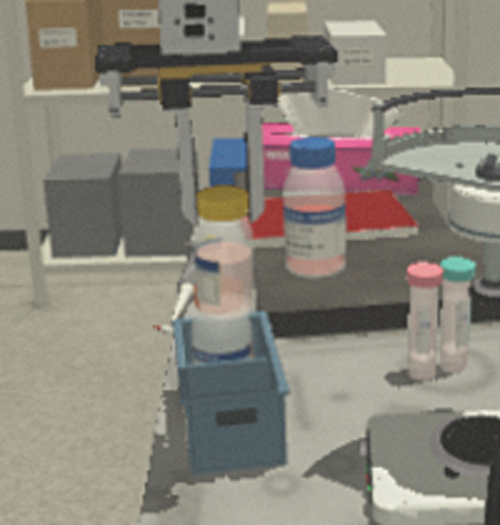

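Request:
{"name": "play_rows", "arguments": {"deltas": [[[0,-2,18,0,0,0,38],[0,-4.2,35,0,0,0,38],[0,-4.2,35,0,0,0,38],[0,-4.2,35,0,0,0,38],[0,-4.2,35,0,0,0,38],[0,-4.2,35,0,0,0,38],[0,14,18,0,0,0,38],[0,32,4,0,0,0,38],[0,36,4,0,0,0,38],[0,36,4,0,0,0,38]]]}}

```text
time_s: 5.1
ee_pos: [0.5481, -0.0932, 0.2086]
eef_rot: [-1.906, 1.57, 2.925]
force: [0.3, 0.0, -2.4]
grip_width: 0.0407
```

Run:
```python
from h import *
T,o=st(); c=snap('side','s4')
cv2.imwrite('pics/s4c.png',cv2.resize(cv2.cvtColor(c['img'],cv2.COLOR_RGB2BGR)[100:384,110:400],None,fx=2.5,fy=2,interpolation=cv2.INTER_CUBIC))
rows(mk((.565,-.09,T[2,3]),(0,0,-1),T[:3,1]))
```

```text
t 5.1 p [ 0.5481 -0.0932  0.2086] q [-0.234  0.311  1.499 -0.     1.333 -0.354] F [ 0.32  0.05 -2.38] gw 0.0407
[[-0.001  0.993  0.119]
 [ 0.     0.119 -0.993]
 [-1.    -0.001 -0.   ]]
total mm [-1.  13.8 -1.3] rotvec [ 0.    -0.001  0.001]
1 rows of [-1.04 13.75 -1.35] [ 0.0005 -0.0007  0.0008]
```

View pics/s4c.png

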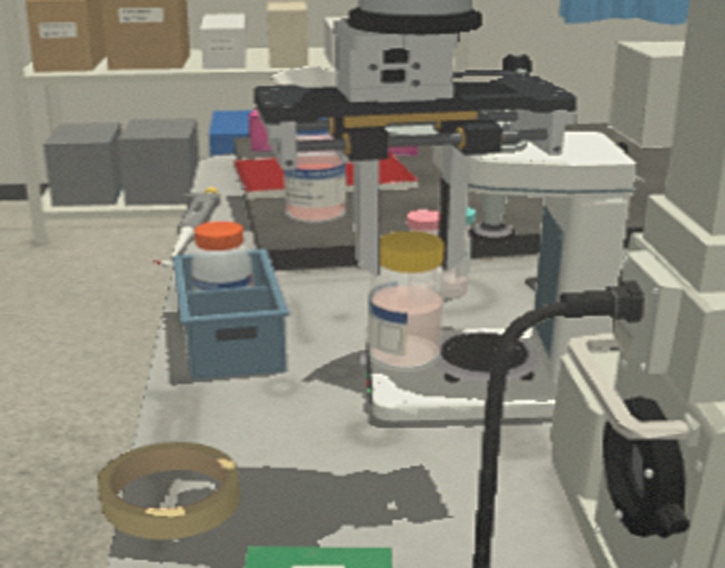

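Request:
{"name": "play_rows", "arguments": {"deltas": [[[10,8,0,0,0,0,38],[25,0,0,0,0,0,38],[25,0,0,0,0,0,38],[25,0,0,0,0,0,38],[20,0,0,0,0,0,38],[12,0,0,0,0,0,38],[7,0,0,0,0,0,38],[4,0,0,0,0,0,38],[1,0,0,0,0,0,38],[0,0,0,0,0,0,38]]]}}

```text
time_s: 6.15
ee_pos: [0.5553, -0.0922, 0.081]
eef_rot: [1.22, 1.57, -0.231]
force: [0.2, 0.2, -1.0]
grip_width: 0.0404
```

Run:
```python
from h import *
T,o=st()
```

```text
t 6.15 p [ 0.5553 -0.0922  0.081 ] q [-0.23   0.459  1.61  -0.     1.071 -0.35 ] F [ 0.21  0.17 -0.96] gw 0.0404
[[ 0.001  0.993  0.12 ]
 [-0.     0.12  -0.993]
 [-1.     0.001  0.   ]]
```

Request:
{"name": "play_rows", "arguments": {"deltas": [[[1.5,0,0,0,0,0,38],[1,0,0,0,0,0,38],[0,0,0,0,0,0,38]]]}}

```text
time_s: 6.45
ee_pos: [0.5561, -0.0925, 0.0806]
eef_rot: [1.124, 1.567, -0.327]
force: [-5.1, 0.6, 18.4]
grip_width: 0.0405
```

Request:
{"name": "play_rows", "arguments": {"deltas": [[[-1.7,0,0,0,0,0,38],[0,0,0,0,0,0,38],[0,0,0,0,0,0,60],[0,0,0,0,0,0,70],[0,0,0,0,0,0,70],[-20,0,0,0,0,0,70],[-40,0,0,0,0,0,70],[-40,0,0,0,0,0,80],[-40,0,0,0,0,0,94],[-20,0,0,0,0,0,94]]]}}

```text
time_s: 7.45
ee_pos: [0.5557, -0.0922, 0.2432]
eef_rot: [1.222, 1.567, -0.229]
force: [0.2, 0.1, 0.9]
grip_width: 0.0905
```

Run:
```python
from h import *
T,o=st(); c=snap('side','s5'); w=snap('wrist','w5')
im=np.hstack([cv2.cvtColor(c['img'],cv2.COLOR_RGB2BGR)[180:384,110:400],cv2.cvtColor(w['img'],cv2.COLOR_RGB2BGR)[100:304,100:400]])
cv2.imwrite('pics/s5c.png',cv2.resize(im,None,fx=1.35,fy=1.35))
hsv=cv2.cvtColor(c['img'],cv2.COLOR_RGB2HSV)
for n,i in (('side',c),('wrist',w)):
    m=cv2.inRange(cv2.cvtColor(i['img'],cv2.COLOR_RGB2HSV),(18,110,60),(34,255,255)); k,l,s,ce=cv2.connectedComponentsWithStats(m)
    print(n,[(list(s[j]),ce[j].round(1)) for j in range(1,k) if s[j,4]>100])
```

```text
t 7.45 p [ 0.5557 -0.0922  0.2432] q [-0.23   0.301  1.431  0.     1.405 -0.35 ] F [0.24 0.14 0.94] gw 0.0905
[[ 0.004  0.993  0.12 ]
 [-0.001  0.12  -0.993]
 [-1.     0.004  0.001]]
side [([np.int32(234), np.int32(132), np.int32(55), np.int32(8), np.int32(225)], array([260.6, 134.9])), ([np.int32(265), np.int32(284), np.int32(24), np.int32(22), np.int32(440)], array([276.2, 294.6]))]
wrist [([np.int32(240), np.int32(164), np.int32(36), np.int32(36), np.int32(976)], array([257.5, 181.4])), ([np.int32(68), np.int32(265), np.int32(34), np.int32(57), np.int32(712)], array([ 80.5, 293.2])), ([np.int32(419), np.int32(265), np.int32(34), np.int32(57), np.int32(696)], array([439.4, 293.6])), ([np.int32(232), np.int32(333), np.int32(280), np.int32(20), np.int32(2125)], array([385.6, 345. ]))]
```

View pics/s5c.png

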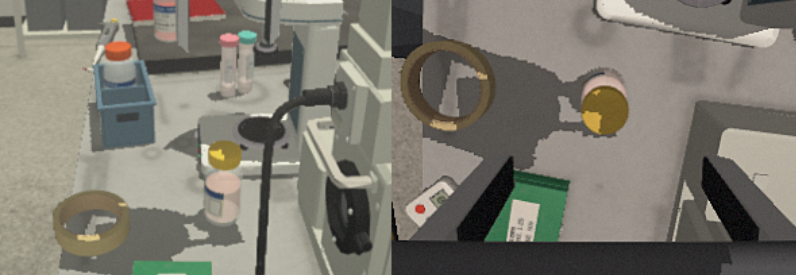

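Request:
{"name": "play_rows", "arguments": {"deltas": [[[-20,-40,0,0,0,0,94],[-20,-40,0,0,0,0,94],[0,-40,0,0,0,0,94],[0,0,0,0,0.13,0,94],[0,0,0,0,0.13,0,94],[0,0,0,0,0.13,0,94],[0,0,0,0,0,0,94]]]}}

```text
time_s: 8.25
ee_pos: [0.4355, -0.1077, 0.2774]
eef_rot: [-3.133, 1.175, 1.696]
force: [-0.0, -0.3, 0.3]
grip_width: 0.0941
```

```bash
cat > kin.py <<'E'
from h import *
from scipy.optimize import least_squares
L1,L2,HM,A0=.40968,.44461,-.07592,-.002
def Rz(a): return Ro.from_euler('z',a).as_matrix()
def Ry(a): return Ro.from_euler('y',a).as_matrix()
def fk(q,Lt,s4=1,s6=1,par=None):
    l1,l2,hm,a0=par if par is not None else (L1,L2,HM,A0)
    R=Rz(q[0])@Ry(q[1]); p=np.array([0,0,hm+Lt])+Rz(q[0])@np.array([a0,0,0])
    p=p+R@[0,0,l1]; R=R@Ry(q[2]); p=p+R@[0,0,l2]
    R=R@Rz(s4*q[3])@Ry(q[4]); p=p+R@[0,0,Lt]; R=R@Rz(s6*q[5])
    # tool x = local z ; at q6=0 pointing down tool y=forward(local -x?), 
    # pointing down: local z=-Z, local x = Ry(pi)x=-X(world); tool y=+X => tool y=-local x, tool z = -local y? (x cross y: z x (-x) = -y)
    M=np.stack([R[:,2],-R[:,0],-R[:,1]],1)
    T=np.eye(4);T[:3,:3]=M;T[:3,3]=p;return T
E
python3 - <<'E'
from kin import *
T,o=st(); q=o['qpos']
for s4 in (1,-1):
  for s6 in (1,-1):
    for Lt in (.2,.3):
      F=fk(q,Lt,s4,s6); print(s4,s6,Lt,(F[:3,3]-T[:3,3]).round(4), np.abs(F[:3,:3]-T[:3,:3]).max().round(3))
w=load('w5'); 
th=np.linspace(0,2*np.pi,60)
for P in ((.5555,-.0923),):
  r=proj(w,[(P[0]+.0205*np.cos(t),P[1]+.0205*np.sin(t),.105) for t in th]); print(r.min(0),r.max(0))
s=load('s5'); r=proj(s,[(P[0]+.0205*np.cos(t),P[1]+.0205*np.sin(t),.105) for t in th]); print(r.min(0),r.max(0))
E
```

```text
t 8.25 p [ 0.4355 -0.1077  0.2774] q [-0.514  0.141  1.595  0.315  1.646 -0.645] F [-0.01 -0.34  0.26] gw 0.0941
[[-0.048  0.993  0.106]
 [ 0.382  0.117 -0.917]
 [-0.923 -0.003 -0.385]]
1 1 0.2 [-0.0147 -0.0588 -0.0055] 0.0
1 1 0.3 [-0.0195 -0.0206  0.0022] 0.0
1 -1 0.2 [-0.0147 -0.0588 -0.0055] 1.031
1 -1 0.3 [-0.0195 -0.0206  0.0022] 1.031
-1 1 0.2 [-0.0756 -0.1666 -0.0055] 0.539
-1 1 0.3 [-0.1108 -0.1822  0.0022] 0.539
-1 -1 0.2 [-0.0756 -0.1666 -0.0055] 1.027
-1 -1 0.3 [-0.1108 -0.1822  0.0022] 1.027
[240.29067975 164.03545389] [276.30312568 199.20494849]
[264.17155253 281.41999432] [289.00461931 295.58538292]
```

```bash
cat >> kin.py <<'E'
DATA=[([1.18944,.30033,1.52141,0,1.32072,-.06655],[.17020,.52280,.20504]),
([.389,-.036,1.76,0,1.417,-.867],[.3755,.1937,.2655]),([.182,.009,1.717,0,1.416,.068],[.4255,.1153,.2652]),
([.185,.215,1.944,0,.986,.063],[.425,.117,.0828]),([.185,.051,1.801,0,1.290,.065],[.4257,.1169,.2108]),
([-.234,.311,1.499,0,1.333,-.354],[.5481,-.0932,.2086]),([-.23,.459,1.61,0,1.071,-.35],[.5553,-.0922,.081]),
([-.23,.301,1.431,0,1.405,-.35],[.5557,-.0922,.2432]),([-.514,.141,1.595,.315,1.646,-.645],[.4355,-.1077,.2774])]
def fit():
    f=lambda x:np.concatenate([(fk(q,x[4],1,1,x[:4])[:3,3]-p) for q,p in DATA])
    s=least_squares(f,[.41,.445,-.076,0,.33]); return s.x,np.abs(s.fun).max()
X,ERR=fit()
LO=np.array([-3.03,-.79,.23,-1.04,0,-2.55]);HI=np.array([3.03,2.21,2.52,4.18,3.07,2.55])
def FK(q): return fk(q,X[4],1,1,X[:4])
def ik(T,q0):
    def f(q):
        F=FK(q); return np.concatenate([(F[:3,3]-T[:3,3])*5,Ro.from_matrix(F[:3,:3].T@T[:3,:3]).as_rotvec()])
    s=least_squares(f,np.clip(q0,LO+.02,HI-.02),bounds=(LO+.01,HI-.01)); return s.x,np.abs(s.fun).max()
def tgt(axis,zg,th,psi,sg=1,back=0):
    # grasp point on vertical axis at height zg; tilt th from vertical-down, heading psi
    x=np.array([np.sin(th)*np.cos(psi),np.sin(th)*np.sin(psi),-np.cos(th)])
    y=sg*np.array([np.sin(psi),-np.cos(psi),0])
    return mk(np.array([axis[0],axis[1],zg])+x*(.019-back),x,y)
E
python3 - <<'E'
from kin import *
print(X.round(4),ERR)
q0=np.array([-.514,.141,1.595,.315,1.646,-.645])
for th in (50,55,60):
  for psi in (0,20,40,60,80):
    for sg in (1,-1):
      out=[]
      for ax,zg in (((.5555,-.0923),.048),((.63,.05),.088)):
        best=None
        for j4 in (.5,1.2,2,3):
          for j6 in (-1.5,0,1.5):
            q=q0.copy();q[3]=j4;q[5]=j6; s,e=ik(tgt(ax,zg,np.radians(th),np.radians(psi),sg),q)
            if e<1e-3 and best is None: best=s
        out.append(None if best is None else best.round(2))
      if all(v is not None for v in out): print(th,psi,sg,*out)
E
```

```text
[ 0.4007  0.4456 -0.0668 -0.0029  0.3422] 0.036969929984943556
50 0 1 [-0.29  0.32  2.36  2.61  0.45 -1.27] [ 0.13  0.32  2.19  3.54  0.26 -1.87]
50 0 -1 [-0.29  0.32  2.36  2.61  0.45  1.87] [0.13 0.32 2.19 3.54 0.26 1.27]
50 20 1 [-0.5   0.4   2.24  1.79  0.63 -0.9 ] [-0.09  0.34  2.16  2.06  0.37 -0.81]
50 20 -1 [-0.5   0.4   2.24  1.79  0.63  2.24] [-0.09  0.34  2.16  2.06  0.37  2.33]
50 40 1 [-0.6   0.51  2.03  1.32  0.87 -0.78] [-0.24  0.44  2.01  1.47  0.67 -0.59]
50 60 1 [-0.62  0.65  1.78  1.02  1.11 -0.76] [-0.31  0.58  1.77  1.14  0.97 -0.57]
50 80 1 [-0.58  0.8   1.51  0.8   1.36 -0.8 ] [-0.32  0.74  1.49  0.92  1.26 -0.61]
50 80 -1 [-0.58  0.8   1.51  0.8   1.36  2.34] [-0.32  0.74  1.49  0.92  1.26  2.53]
55 0 1 [-0.31  0.37  2.4   2.7   0.61 -1.38] [ 0.14  0.35  2.24  3.42  0.41 -1.75]
55 0 -1 [-0.31  0.37  2.4   2.7   0.61  1.76] [0.14 0.35 2.24 3.42 0.41 1.39]
55 20 1 [-0.54  0.44  2.26  1.91  0.74 -1.06] [-0.11  0.37  2.2   2.28  0.5  -1.05]
55 20 -1 [-0.54  0.44  2.26  1.91  0.74  2.08] [-0.11  0.37  2.2   2.28  0.5   2.09]
55 40 1 [-0.64  0.56  2.04  1.4   0.94 -
[... 603 characters left out ...]
.39 2.28 3.37 0.58 1.45]
60 20 1 [-0.57  0.5   2.28  2.    0.86 -1.19] [-0.12  0.42  2.23  2.41  0.63 -1.2 ]
60 20 -1 [-0.57  0.5   2.28  2.    0.86  1.95] [-0.12  0.42  2.23  2.41  0.63  1.94]
60 40 1 [-0.67  0.61  2.04  1.47  1.02 -1.  ] [-0.3   0.51  2.06  1.74  0.83 -0.91]
60 40 -1 [-0.67  0.61  2.04  1.47  1.02  2.14] [-0.3   0.51  2.06  1.74  0.83  2.23]
60 60 1 [-0.68  0.75  1.76  1.13  1.24 -0.9 ] [-0.37  0.66  1.79  1.32  1.08 -0.78]
60 60 -1 [-0.68  0.75  1.76  1.13  1.24  2.24] [-0.37  0.66  1.79  1.32  1.08  2.37]
60 80 1 [-0.63  0.9   1.46  0.9   1.49 -0.88] [-0.37  0.83  1.48  1.05  1.36 -0.73]
60 80 -1 [-0.63  0.9   1.46  0.9   1.49  2.26] [-0.37  0.83  1.48  1.05  1.36  2.41]
```

```bash
cat > kin2.py <<'E'
import kin
from kin import *
def fk7(q,x):
    l1,l2,hm,a0,Lt,db,dw=x
    R=Rz(q[0])@Ry(q[1]); p=np.array([0,0,hm+Lt])+Rz(q[0])@np.array([a0,db,0])
    p=p+R@[0,0,l1]; R=R@Ry(q[2]); p=p+R@[0,0,l2]
    R=R@Rz(q[3])@Ry(q[4]); p=p+R@[0,dw,Lt]; R=R@Rz(q[5])
    T=np.eye(4);T[:3,:3]=np.stack([R[:,2],-R[:,0],-R[:,1]],1);T[:3,3]=p;return T
f=lambda x:np.concatenate([(fk7(q,x)[:3,3]-p) for q,p in DATA])
s=least_squares(f,[.41,.445,-.076,0,.33,0,.0]); X7=s.x; E7=np.abs(s.fun).max()
def FK(q): return fk7(q,X7)
kin.FK=FK
E
python3 - <<'E'
from kin2 import *
print(X7.round(4),E7)
T,o=pose(); q=o['qpos']
for psi in (.2,.45,.7):
    print('psi',psi)
    G=tgt((.5555,-.0923),.048,np.radians(55),psi,1); B=tgt((.5555,-.0923),.048,np.radians(55),psi,1,back=.12)
    P=tgt((.63,.05),.088,np.radians(55),psi,1)
    for N,X_ in (('back',B),('grasp',G),('plat',P)):
        best=None
        for j4 in (1,2):
            qq=q.copy(); qq[3]=j4; s,e=ik(X_,qq)
            if e<1e-3: best=s
        print(N,X_[:3,3].round(3),None if best is None else best.round(2))
    rows(B,T)
E
```

```text
[ 0.4057  0.4463 -0.0707 -0.0065  0.2646  0.0384 -0.0015] 0.010967659359932491
psi 0.2
back [ 0.474 -0.109  0.106] [-0.65  0.05  2.39  1.64  0.67 -0.66]
grasp [ 0.571 -0.089  0.037] [-0.46  0.39  2.2   2.04  0.59 -0.96]
plat [0.645 0.053 0.077] [-0.07  0.38  2.06  2.39  0.32 -1.01]
total mm [156.   39.1  71.2] rotvec [1.17  0.458 0.946]
11 rows of [13.93  1.01  8.  ] [0.1064 0.0416 0.086 ]
psi 0.45
back [ 0.481 -0.128  0.106] [-0.77  0.18  2.24  1.36  0.9  -0.66]
grasp [ 0.57  -0.086  0.037] [-0.54  0.44  2.11  1.65  0.76 -0.83]
plat [0.644 0.057 0.077] [-0.17  0.41  2.01  1.83  0.51 -0.68]
total mm [148.2  43.4  89.8] rotvec [0.974 0.492 0.788]
10 rows of [14.12  3.24 10.52] [0.0974 0.0492 0.0788]
psi 0.7
back [ 0.492 -0.146  0.106] [-0.81  0.32  2.05  1.15  1.11 -0.68]
grasp [ 0.567 -0.082  0.037] [-0.59  0.51  1.99  1.37  0.93 -0.77]
plat [0.642 0.06  0.077] [-0.25  0.47  1.92  1.51  0.73 -0.59]
total mm [141.   52.5 106.8] rotvec [0.777 0.519 0.63 ]
8 rows of [16.24  6.52 15.1 ] [0.0971 0.0649 0.0787]
```

Request:
{"name": "play_rows", "arguments": {"deltas": [[[0,0,0,0.0974,0.0492,0.0788,94],[0,0,0,0.0974,0.0492,0.0788,94],[0,0,0,0.0974,0.0492,0.0788,94],[0,0,0,0.0974,0.0492,0.0788,94],[0,0,0,0.0974,0.0492,0.0788,94],[0,0,0,0.0974,0.0492,0.0788,94],[0,0,0,0.0974,0.0492,0.0788,94],[0,0,0,0.0974,0.0492,0.0788,94],[0,0,0,0.0974,0.0492,0.0788,94],[0,0,0,0.0974,0.0492,0.0788,94]]]}}

```text
time_s: 9.25
ee_pos: [0.4355, -0.1062, 0.2785]
eef_rot: [3.136, 0.61, 0.444]
force: [0.0, -0.4, -0.7]
grip_width: 0.0939
```

Run:
```python
from kin2 import *
T,o=st(); c=snap('side','s6'); w=snap('wrist','w6')
im=np.hstack([cv2.cvtColor(c['img'],cv2.COLOR_RGB2BGR),cv2.cvtColor(w['img'],cv2.COLOR_RGB2BGR)])
cv2.imwrite('pics/s6c.png',cv2.resize(im,None,fx=.78,fy=.78))
B=tgt((.5555,-.0923),.048,np.radians(55),.45,1,back=.12); print(B[:3,3]); rows(B)
print('fkerr',FK(o['qpos'])[:3,3]-T[:3,3])
```

```text
t 9.25 p [ 0.4355 -0.1062  0.2785] q [-0.827 -0.224  2.168  1.054  1.122 -0.163] F [ 0.02 -0.36 -0.66] gw 0.0939
[[ 0.74   0.433 -0.515]
 [ 0.352 -0.902 -0.251]
 [-0.573  0.004 -0.82 ]]
[ 0.48100209 -0.12828659  0.10593122]
total mm [124.7  40.  123.1] rotvec [ 0.004  0.    -0.002]
4 rows of [31.17 10.08 30.76] [ 0.0011  0.     -0.0005]
fkerr [ 0.00368053 -0.00945592 -0.0045822 ]
```

View pics/s6c.png

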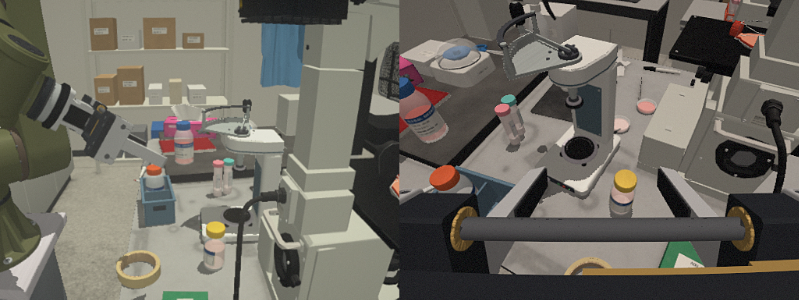

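Request:
{"name": "play_rows", "arguments": {"deltas": [[[31,10,31,0,0,0,94],[31,10,31,0,0,0,94],[31,10,31,0,0,0,94],[31,10,30,0,0,0,94],[0,0,0,0,0,0,94]]]}}

```text
time_s: 9.85
ee_pos: [0.481, -0.1278, 0.1017]
eef_rot: [-3.137, 0.615, 0.46]
force: [-0.7, -0.1, 0.6]
grip_width: 0.094
```

Run:
```python
from kin2 import *
T,o=st(); w=snap('wrist','w7')
G=tgt((.5555,-.0923),.048,np.radians(55),.45,1); print(G[:3,3]); rows(G)
```

```text
t 9.85 p [ 0.481  -0.1278  0.1017] q [-0.775  0.262  2.197  1.372  0.905 -0.707] F [-0.71 -0.08  0.63] gw 0.094
[[ 0.732  0.442 -0.519]
 [ 0.363 -0.897 -0.252]
 [-0.577 -0.004 -0.817]]
[ 0.56951446 -0.08553024  0.03710205]
total mm [ 1.195e+02  3.000e-01 -1.000e-01] rotvec [0.004 0.001 0.005]
3 rows of [ 3.983e+01  3.000e-02 -1.000e-02] [0.0015 0.0005 0.0018]
```

View pics/w7.png

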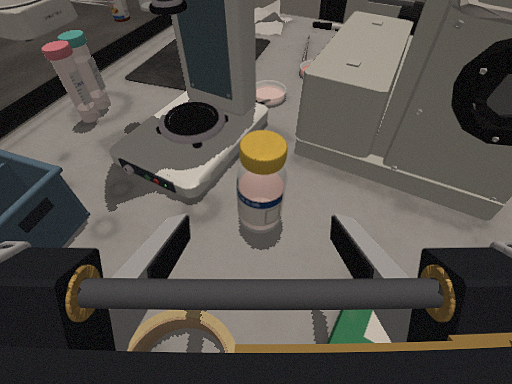

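Bottle centred between the fingers (col ~262). Advance and grip.

Request:
{"name": "play_rows", "arguments": {"deltas": [[[25,0,0,0,0,0,94],[30,0,0,0,0,0,94],[30,0,0,0,0,0,94],[24,0,0,0,0,0,90],[11,0,0,0,0,0,75],[0,0,0,0,0,0,65],[0,0,0,0,0,0,46],[0,0,0,0,0,0,46],[0,0,0,0,0,0,46],[0,0,0,0,0,0,46]]], "grip_force": 25}}

```text
time_s: 10.9
ee_pos: [0.5706, -0.0873, 0.04]
eef_rot: [3.134, 0.609, 0.448]
force: [-2.9, 2.4, 5.7]
grip_width: 0.0476
```

Run:
```python
from kin2 import *
T,o=st(); w=snap('wrist','w8'); c=snap('side','s8')
im=np.hstack([cv2.cvtColor(c['img'],cv2.COLOR_RGB2BGR),cv2.cvtColor(w['img'],cv2.COLOR_RGB2BGR)])
cv2.imwrite('pics/s8c.png',cv2.resize(im,None,fx=.78,fy=.78))
```

```text
t 10.9 p [ 0.5706 -0.0873  0.04  ] q [-0.549  0.502  2.068  1.665  0.764 -0.862] F [-2.91  2.43  5.7 ] gw 0.0476
[[ 0.739  0.437 -0.512]
 [ 0.355 -0.899 -0.255]
 [-0.572  0.007 -0.82 ]]
```

View pics/s8c.png

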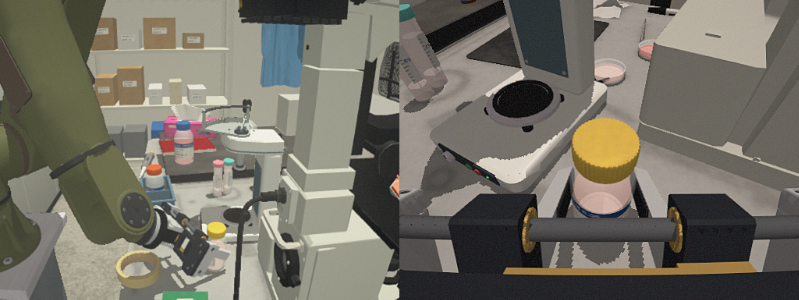

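Request:
{"name": "play_rows", "arguments": {"deltas": [[[-6,0,-8,0,0,0,46],[-10,0,-14,0,0,0,46],[-11.5,0.3,-17.5,0,0,0,46],[0,0,0,0,0,0,46]]]}}

```text
time_s: 11.4
ee_pos: [0.5714, -0.0876, 0.0895]
eef_rot: [3.13, 0.608, 0.446]
force: [0.3, 0.1, -2.2]
grip_width: 0.047
```

Run:
```python
from kin2 import *
T,o=st(); w=snap('wrist','w9'); c=snap('side','s9'); sc=snap('scene','sc9')
f=lambda c,a,b,e,d:cv2.cvtColor(c['img'],cv2.COLOR_RGB2BGR)[a:b,e:d]
cv2.imwrite('pics/s9c.png',cv2.resize(np.hstack([f(c,180,380,200,400),f(sc,120,320,170,370)]),None,fx=2,fy=2,interpolation=cv2.INTER_CUBIC))
cv2.imwrite('pics/w9c.png',cv2.resize(f(w,60,330,20,380),None,fx=2.2,fy=2.2,interpolation=cv2.INTER_CUBIC))
```

```text
t 11.4 p [ 0.5714 -0.0876  0.0895] q [-0.548  0.382  2.067  1.543  0.759 -0.693] F [ 0.32  0.13 -2.17] gw 0.047
[[ 0.741  0.437 -0.51 ]
 [ 0.354 -0.899 -0.256]
 [-0.571  0.009 -0.821]]
```

View pics/s9c.png

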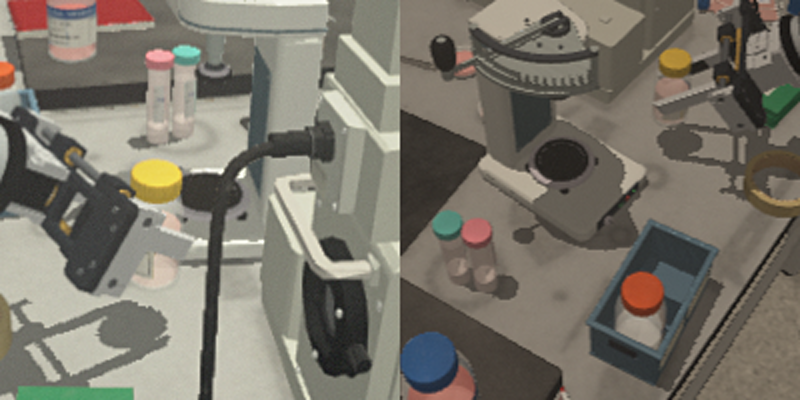

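View pics/w9c.png

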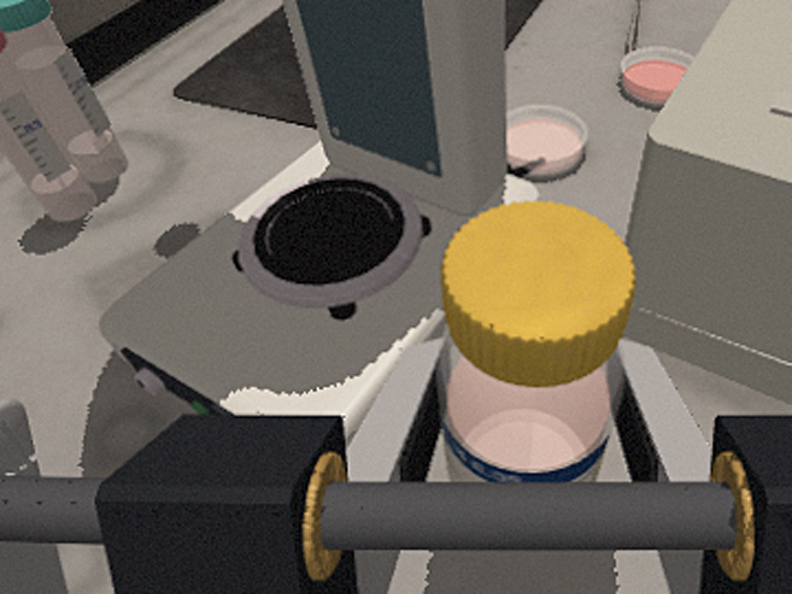

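Run:
```python
from kin2 import *
def plat(c,seed,thr=45,z=.041):
    g=cv2.cvtColor(c['img'],cv2.COLOR_RGB2GRAY); m=(g<thr).astype(np.uint8); m=cv2.morphologyEx(m,cv2.MORPH_CLOSE,np.ones((3,3)))
    n,l=cv2.connectedComponents(m); k=l[seed[1],seed[0]]
    if k==0: print('seed miss',g[seed[1],seed[0]]);return
    mm=(l==k).astype(np.uint8); cn=max(cv2.findContours(mm,cv2.RETR_EXTERNAL,cv2.CHAIN_APPROX_NONE)[0],key=len).reshape(-1,2)
    hull=cn
    P=np.array([onz(c,p,z)[:2] for p in hull])
    s=least_squares(lambda x:np.hypot(P[:,0]-x[0],P[:,1]-x[1])-x[2],[*P.mean(0),.03],loss='soft_l1',f_scale=.001); print(mm.sum(),s.x.round(4),np.abs(s.fun).mean().round(4))
W=load('w9');S=load('sc9');S0=load('scene0');W1=load('w1');W7=load('w7');W8=load('w8')
for t in (40,50,60): 
    plat(W,(170,165),t);plat(S,(250,199),t);plat(W7,(192,120),t); plat(W1,(390,225),t)
# bottle in hand: cap top circle in wrist; bottom etc. Cap ellipse at top z
hs=cv2.cvtColor(W['img'],cv2.COLOR_RGB2HSV); m=cv2.inRange(hs,(18,110,60),(34,255,255));n,l,s,ce=cv2.connectedComponentsWithStats(m)
print([(list(map(int,s[j])),ce[j].round(1)) for j in range(1,n) if s[j,4]>500])
T,o=pose()
ax=T[:3,3]-.019*T[:3,0]; print('grasp pt',ax)
th=np.linspace(0,2*np.pi,80)
zt=.105+.0895-.0395+.0
q=proj(W,[(.5555+.0205*np.cos(t),-.0923+.0205*np.sin(t),zt) for t in th]);print('cap pred',zt,q.min(0),q.max(0))
q=proj(W,[(ax[0]+.0205*np.cos(t),ax[1]+.0205*np.sin(t),zt) for t in th]);print('cap pred2',q.min(0),q.max(0))
```

```text
2496 [0.6301 0.0468 0.0349] 0.0004
406 [0.6322 0.0486 0.0329] 0.0007
1398 [0.6297 0.0469 0.0353] 0.0006
1505 [0.631  0.0503 0.0342] 0.0011
2533 [0.6302 0.0469 0.0352] 0.0005
425 [0.6322 0.0489 0.0335] 0.0007
1420 [0.6296 0.0468 0.0356] 0.0006
1520 [0.6311 0.0501 0.0344] 0.0009
2545 [0.6302 0.0469 0.0353] 0.0005
447 [0.6322 0.0493 0.0345] 0.0009
1441 [0.6295 0.0466 0.0358] 0.0006
1544 [0.6311 0.0503 0.0347] 0.001
[([220, 151, 89, 85, 5970], array([263.7, 192.5])), ([157, 265, 21, 59, 513], array([164.9, 294. ])), ([343, 265, 20, 59, 509], array([354.7, 294.1])), ([132, 335, 327, 18, 3263], array([311. , 345.8]))]
grasp pt [ 0.55636778 -0.09375413  0.09749283]
cap pred 0.155 [211.75714635 146.96390725] [302.42278787 212.83023221]
cap pred2 [215.54919354 146.80046699] [306.11211826 212.56857118]
```

Request:
{"name": "play_rows", "arguments": {"deltas": [[[6.5,-6,-4.6,0,0,0,46],[13.1,-12,-9.3,0,0,0,46],[13.1,-12,-9.3,0,0,0,46],[13.1,-12,-9.3,0,0,0,46],[13.1,-12,-9.3,0,0,0,46],[13.1,-12,-9.3,0,0,0,46],[13.1,-12,-9.3,0,0,0,46],[13.1,-12,-9.3,0,0,0,46],[6.9,-5.8,-4.4,0,0,0,46],[0,0,0,0,0,0,46]]]}}

```text
time_s: 12.55
ee_pos: [0.6443, 0.0568, 0.0867]
eef_rot: [3.135, 0.61, 0.451]
force: [-0.7, -0.8, -1.7]
grip_width: 0.0472
```

Run:
```python
from kin2 import *
T,o=st(); w=snap('wrist','w10'); c=snap('side','s10'); sc=snap('scene','sc10')
f=lambda c,a,b,e,d:cv2.cvtColor(c['img'],cv2.COLOR_RGB2BGR)[a:b,e:d]
cv2.imwrite('pics/s10c.png',cv2.resize(np.hstack([f(c,140,340,200,400),f(sc,100,300,150,350)]),None,fx=2,fy=2,interpolation=cv2.INTER_CUBIC))
print('grasp pt',T[:3,3]-.019*T[:3,0])
```

```text
t 12.55 p [0.6443 0.0568 0.0867] q [-0.171  0.44   1.982  1.822  0.516 -0.684] F [-0.72 -0.82 -1.74] gw 0.0472
[[ 0.738  0.439 -0.513]
 [ 0.357 -0.898 -0.256]
 [-0.573  0.006 -0.82 ]]
grasp pt [0.63032522 0.04996801 0.09758012]
```

View pics/s10c.png

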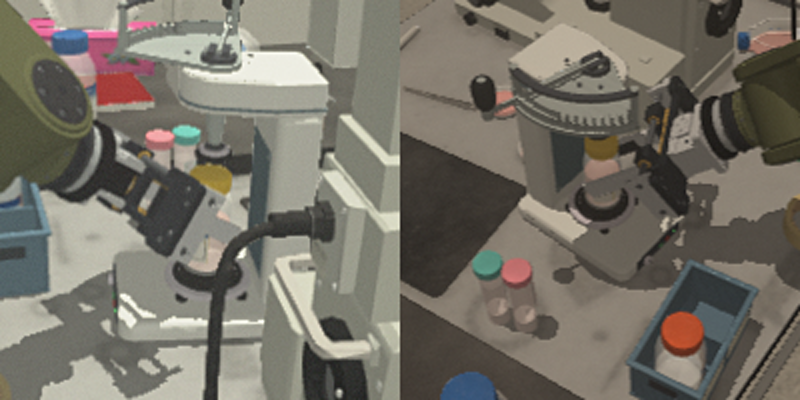

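View pics/w10.png

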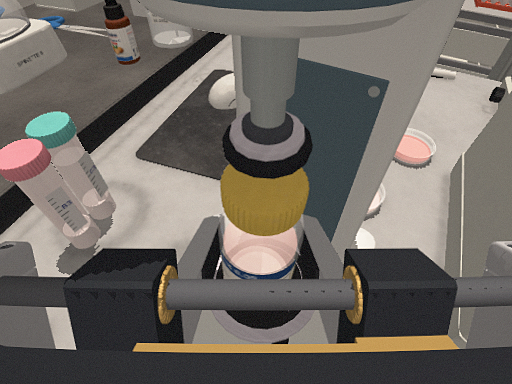

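Request:
{"name": "play_rows", "arguments": {"deltas": [[[1.7,0,2.5,0,0,0,46],[1.7,0,2.5,0,0,0,46],[1.1,0,1.6,0,0,0,46],[0,0,0,0,0,0,46]]]}}

```text
time_s: 13.1
ee_pos: [0.6442, 0.055, 0.0791]
eef_rot: [3.134, 0.61, 0.448]
force: [-0.6, -0.5, -0.9]
grip_width: 0.047
```

Request:
{"name": "play_rows", "arguments": {"deltas": [[[0.6,0,0.8,0,0,0,46],[0.6,0,0.8,0,0,0,46],[0,0,0,0,0,0,46]]]}}

```text
time_s: 13.4
ee_pos: [0.6448, 0.0553, 0.0781]
eef_rot: [3.134, 0.608, 0.448]
force: [-2.1, -1.4, 2.9]
grip_width: 0.0468
```

Request:
{"name": "play_rows", "arguments": {"deltas": [[[0,0,0,0,0,0,52],[0,0,0,0,0,0,62],[0,0,0,0,0,0,68],[0,0,0,0,0,0,68],[-10,0,0,0,0,0,68],[-25,0,0,0,0,0,68],[-35,0,0,0,0,0,68],[-35,0,0,0,0,0,68],[-35,0,0,0,0,0,68],[0,0,0,0,0,0,68]]]}}

```text
time_s: 14.4
ee_pos: [0.5396, 0.0043, 0.16]
eef_rot: [3.131, 0.607, 0.445]
force: [0.8, -0.3, -0.3]
grip_width: 0.0674
```

Run:
```python
from kin2 import *
T,o=st(); w=snap('wrist','w11'); c=snap('side','s11'); sc=snap('scene','sc11')
f=lambda c,a,b,e,d:cv2.cvtColor(c['img'],cv2.COLOR_RGB2BGR)[a:b,e:d]
cv2.imwrite('pics/s11c.png',cv2.resize(np.hstack([f(c,140,340,200,400),f(sc,100,300,150,350)]),None,fx=2,fy=2,interpolation=cv2.INTER_CUBIC))
```

```text
t 14.4 p [0.5396 0.0043 0.16  ] q [-0.368  0.101  2.199  1.489  0.641 -0.451] F [ 0.83 -0.27 -0.32] gw 0.0674
[[ 0.741  0.436 -0.51 ]
 [ 0.353 -0.9   -0.255]
 [-0.571  0.009 -0.821]]
```

View pics/s11c.png

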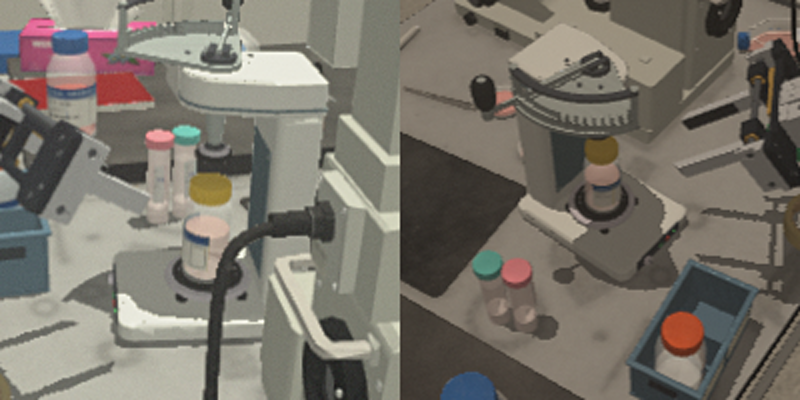

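View pics/w11.png

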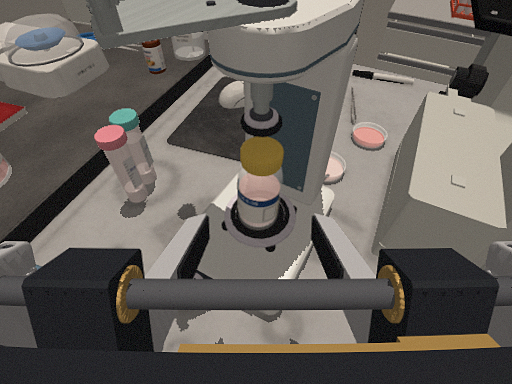

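Request:
{"name": "play_rows", "arguments": {"deltas": [[[-40,0,0,0,0,0,68],[-40,0,0,0,0,0,68],[-24,0,-34,0,0,0,68],[-24,0,-34,0,0,0,68],[-24,0,-34,0,0,0,60],[-14,0,-20,0,0,0,60]]]}}

```text
time_s: 15.15
ee_pos: [0.4815, -0.0221, 0.3555]
eef_rot: [3.132, 0.608, 0.448]
force: [-0.0, 0.2, -0.4]
grip_width: 0.0603
```

Run:
```python
from kin2 import *
T,o=st()
a=np.radians(16.3); V=mk(T[:3,3],(0,0,-1),(np.cos(a),np.sin(a),0)); rows(V)
q,e=ik(V,o['qpos']); print(q.round(2),e)
K=mk((.672,.1765,.287),(0,0,-1),(np.cos(a),np.sin(a),0)); q,e=ik(K,np.array([.3,.6,1.2,0,1.3,0])); print(q.round(2),e)
print('after rot to above knob'); K[2,3]=.35; rows(K,V)
s=load('s11')
for uv in ((307.5,221.5),(305,227)):
    O,d=ray(s,uv); t=((.6305-O[0])*d[0]+(.048-O[1])*d[1])/(d[0]**2+d[1]**2); print(O+d*t)
f=cv2.cvtColor(s['img'],cv2.COLOR_RGB2BGR)[185:275,265:345]
cv2.imwrite('pics/pad.png',cv2.resize(f,None,fx=7,fy=6.5,interpolation=cv2.INTER_CUBIC))
```

```text
t 15.15 p [ 0.4815 -0.0221  0.3555] q [-0.519 -0.316  2.053  0.947  0.983  0.213] F [-0.04  0.24 -0.42] gw 0.0603
[[ 0.74   0.438 -0.51 ]
 [ 0.356 -0.899 -0.256]
 [-0.571  0.008 -0.821]]
total mm [-0.  0. -0.] rotvec [-1.28  -0.79  -0.677]
12 rows of [-0.  0. -0.] [-0.1067 -0.0658 -0.0564]
[-0.12  0.1   1.42  0.    1.62 -0.41] 5.744546952000156e-10
[ 0.2   0.68  0.79  0.    1.67 -0.08] 5.704257872706392e-09
after rot to above knob
total mm [   5.5  238.6 -137.1] rotvec [0. 0. 0.]
6 rows of [  0.92  39.77 -22.85] [0. 0. 0.]
[0.63382714 0.04722244 0.15850757]
[0.62966949 0.04818889 0.14645597]
```

View pics/pad.png

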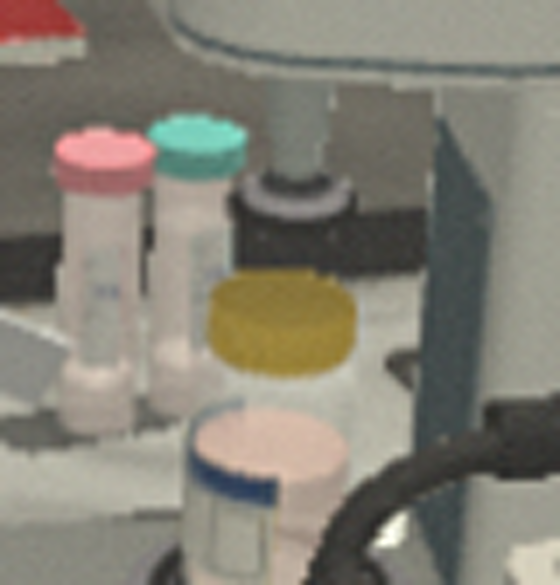

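Request:
{"name": "play_rows", "arguments": {"deltas": [[[0,0,0,-0.107,-0.066,-0.0565,60],[0,0,0,-0.107,-0.066,-0.0565,60],[0,0,0,-0.107,-0.066,-0.0565,60],[0,0,0,-0.107,-0.066,-0.0565,60],[0,0,0,-0.107,-0.066,-0.0565,60],[0,0,0,-0.107,-0.066,-0.0565,60],[0,0,0,-0.107,-0.066,-0.0565,60],[0,0,0,-0.107,-0.066,-0.0565,60],[0,0,0,-0.107,-0.066,-0.0565,60],[0,0,0,-0.107,-0.066,-0.0565,60]]]}}

```text
time_s: 16.15
ee_pos: [0.4817, -0.0217, 0.3517]
eef_rot: [2.559, 1.403, 1.067]
force: [-1.2, -0.2, -0.2]
grip_width: 0.0596
```

Run:
```python
from kin2 import *
T,o=st()
a=np.radians(16.3); V=mk(T[:3,3],(0,0,-1),(np.cos(a),np.sin(a),0)); rows(V)
K=mk((.672,.1765,.36),(0,0,-1),(np.cos(a),np.sin(a),0));  rows(K,V)
```

```text
t 16.15 p [ 0.4817 -0.0217  0.3517] q [-0.211  0.033  1.506  0.16   1.554 -0.288] F [-1.22 -0.2  -0.18] gw 0.0596
[[ 0.081  0.993  0.084]
 [ 0.146  0.071 -0.987]
 [-0.986  0.092 -0.139]]
total mm [-0.  0.  0.] rotvec [-0.206 -0.13  -0.106]
2 rows of [-0. -0.  0.] [-0.1029 -0.065  -0.0531]
total mm [  -8.3  238.2 -136.8] rotvec [0. 0. 0.]
6 rows of [ -1.38  39.71 -22.81] [0. 0. 0.]
```

Request:
{"name": "play_rows", "arguments": {"deltas": [[[0,0,0,-0.103,-0.065,-0.053,60],[0,0,0,-0.103,-0.065,-0.053,60],[-1.4,39,-22.4,0,0,0,60],[-1.4,39,-22.4,0,0,0,60],[-1.4,39,-22.4,0,0,0,60],[-1.4,39,-22.4,0,0,0,60],[-1.4,39,-22.4,0,0,0,60],[0,20,-12,0,0,0,60],[0,0,0,0,0,0,60]]]}}

```text
time_s: 17.05
ee_pos: [0.6549, 0.1595, 0.3566]
eef_rot: [-2.774, 1.568, 2.222]
force: [0.7, -0.2, -0.7]
grip_width: 0.0601
```

Run:
```python
from kin2 import *
T,o=st(); w=snap('wrist','w12')
a=np.radians(16.3); K=mk((.672,.1765,.287),(0,0,-1),(np.cos(a),np.sin(a),0));  rows(K)
print(proj(w,[(.672,.1765,.318),(.672,.1765,.282)]))
S=load('sc11'); s=load('s11')
for c in (S,s): print(proj(c,[(.672,.1765,.302)]), proj(c,[(.672,.1765,.318)]))
```

```text
t 17.05 p [0.6549 0.1595 0.3566] q [ 0.184  0.563  0.811  0.002  1.769 -0.099] F [ 0.74 -0.2  -0.73] gw 0.0601
[[-0.002  0.96   0.279]
 [ 0.002  0.279 -0.96 ]
 [-1.    -0.001 -0.002]]
total mm [ 70.5  22.3 -12.7] rotvec [-0.003 -0.002  0.   ]
2 rows of [35.24 11.15 -6.35] [-0.0013 -0.001   0.0001]
[[286.66542324 196.18130762]
 [283.08299722 185.75497952]]
[[192.10262764 146.29186508]] [[190.949079   140.25754034]]
[[315.51598177 133.45512136]] [[315.87139686 126.0261725 ]]
```

View pics/w12.png

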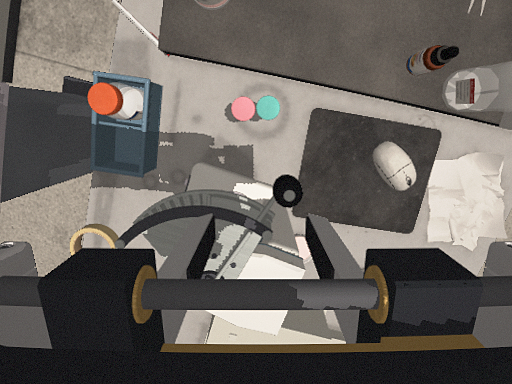

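Request:
{"name": "play_rows", "arguments": {"deltas": [[[0,12,-6,0,0,0,60],[0,12.2,-6.2,0,0,0,60],[15,0,0,0,0,0,60],[20,0,0,0,0,0,60],[20,0,0,0,0,0,60],[14,0,0,0,0,0,60],[0,0,0,0,0,0,60]]]}}

```text
time_s: 17.8
ee_pos: [0.6728, 0.1741, 0.2893]
eef_rot: [-2.978, 1.569, 2.014]
force: [0.6, -0.1, 0.5]
grip_width: 0.0601
```

Run:
```python
from kin2 import *
T,o=st(); w=snap('wrist','w13'); c=snap('side','s13'); sc=snap('scene','sc13')
f=lambda c,a,b,e,d:cv2.cvtColor(c['img'],cv2.COLOR_RGB2BGR)[a:b,e:d]
cv2.imwrite('pics/s13c.png',cv2.resize(np.hstack([f(c,70,270,220,420),f(sc,60,260,120,320)]),None,fx=2,fy=2,interpolation=cv2.INTER_CUBIC))
```

```text
t 17.8 p [0.6728 0.1741 0.2893] q [ 0.2    0.615  0.882  0.002  1.645 -0.079] F [ 0.61 -0.14  0.46] gw 0.0601
[[-0.001  0.961  0.275]
 [ 0.001  0.275 -0.961]
 [-1.    -0.    -0.002]]
```

View pics/s13c.png

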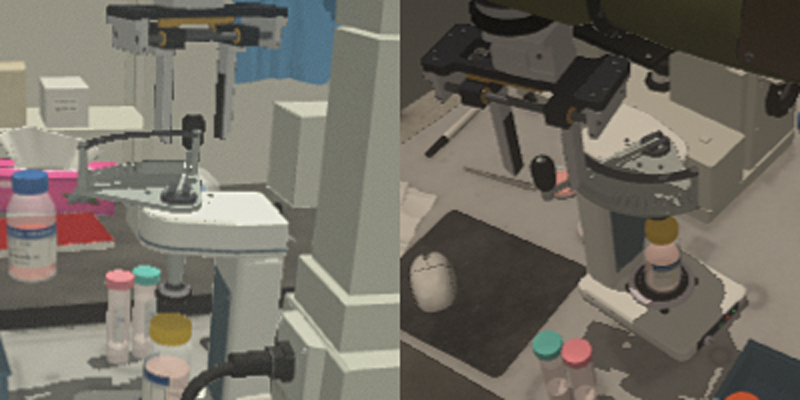

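View pics/w13.png

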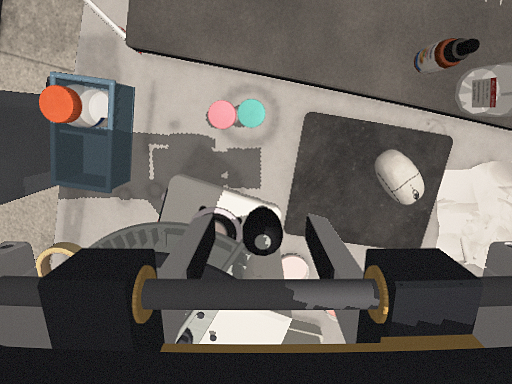

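Run:
```python
from kin2 import *
w=load('w13')
for P in ((.6728,.1741),(.674,.1765),(.6747,.1743),(.674,.172)): print(P,proj(w,[(*P,.318),(*P,.302),(*P,.282)]).round(1).tolist())
g=cv2.cvtColor(w['img'],cv2.COLOR_RGB2GRAY);m=(g<40).astype(np.uint8);n,l,s,ce=cv2.connectedComponentsWithStats(m);k=l[222,262];print(s[k],ce[k])
```

```text
(0.6728, 0.1741) [[259.5, 247.0], [259.5, 235.8], [259.5, 224.3]]
(0.674, 0.1765) [[262.7, 243.8], [262.4, 232.8], [262.2, 221.6]]
(0.6747, 0.1743) [[262.8, 247.5], [262.5, 236.3], [262.2, 224.7]]
(0.674, 0.172) [[260.5, 250.7], [260.4, 239.3], [260.4, 227.5]]
[ 243  207   40   49 1257] [261.76054097 229.83373111]
```

Request:
{"name": "play_rows", "arguments": {"deltas": [[[0,1.8,-2.4,0,0,0,60],[0,0,0,0,0,0,40],[0,0,0,0,0,0,24],[0,0,0,0,0,0,24],[0,0,0,0,0,0,24],[0,0,0,0,0,0,24]]], "grip_force": 35}}

```text
time_s: 18.55
ee_pos: [0.6745, 0.1771, 0.2916]
eef_rot: [1.829, 1.568, 0.536]
force: [-4.6, -2.0, -0.3]
grip_width: 0.0251
```

```bash
cat > arc.py <<'E'
from kin2 import *
SP=np.array([.6305,.048])
def knob(sw,phi,a0):   # a0 = world angle of open lever
    r=.135*np.cos(phi)-.030*np.sin(phi); z=.272+.030*np.cos(phi)+.135*np.sin(phi)
    a=a0+sw; return np.array([SP[0]+r*np.cos(a),SP[1]+r*np.sin(a),z])
E
python3 - <<'E'
from arc import *
T,o=st(); print(o['moment'])
d=T[:2,3]-SP; print(np.hypot(*d),np.degrees(np.arctan2(d[1],d[0])))
E
```

```text
t 18.55 p [0.6745 0.1771 0.2916] q [ 2.04e-01  6.19e-01  8.70e-01  1.00e-03  1.65e+00 -7.40e-02] F [-4.56 -1.99 -0.33] gw 0.0251
[[ 0.002  0.961  0.275]
 [ 0.001  0.275 -0.962]
 [-1.     0.003 -0.001]]
[-0.4329994   1.11826683 -0.03636479]
0.1364045385699621 71.19882419199455
```

Request:
{"name": "play_rows", "arguments": {"deltas": [[[-5,-0.7,1,0,0,0,24],[-7.5,-1.3,2,0,0,0,24],[-7.5,-1.4,2,0,0,0,24],[0,0,0,0,0,0,24]]]}}

```text
time_s: 18.95
ee_pos: [0.6727, 0.1708, 0.3128]
eef_rot: [1.662, 1.567, 0.369]
force: [-3.9, 0.4, -6.9]
grip_width: 0.0245
```

Run:
```python
from arc import *
T,o=st(); viewer.camera('side'); c=snap('scene','sc14'); o=ctrl.get_obs(); print(o['force'],o['grip_width'],o['moment'])
a0=np.radians(71.7); R=T[:3,:3]
prev=knob(0,.15,a0)
for k in range(1,27):
    sw=.05*k; n=knob(sw,.15,a0); d=R.T@(n-prev)*1e3; print(round(sw,2),d.round(1),(n-knob(0,.15,a0)).round(4)); prev=n
f=cv2.cvtColor(c['img'],cv2.COLOR_RGB2BGR)[60:260,120:320]; cv2.imwrite('pics/sc14c.png',cv2.resize(f,None,fx=3,fy=3,interpolation=cv2.INTER_CUBIC))
```

```text
t 18.95 p [0.6727 0.1708 0.3128] q [ 1.96e-01  6.09e-01  8.38e-01  1.00e-03  1.69e+00 -8.20e-02] F [-3.89  0.42 -6.9 ] gw 0.0245
[[ 0.004  0.962  0.274]
 [ 0.002  0.274 -0.962]
 [-1.     0.004 -0.   ]]
[-4.08943182  0.06654623 -6.8381634 ] 0.0244280650488237 [-0.00283718  0.39840503 -0.0293953 ]
0.05 [-0.  -5.4 -3.5] [-0.0062  0.0019  0.    ]
0.1 [-0.  -5.6 -3.2] [-0.0124  0.0034  0.    ]
0.15 [-0.  -5.7 -2.9] [-0.0188  0.0047  0.    ]
0.2 [-0.  -5.9 -2.6] [-0.0251  0.0056  0.    ]
0.25 [-0.  -6.  -2.3] [-0.0316  0.0062  0.    ]
0.3 [-0.  -6.1 -2. ] [-0.038   0.0065  0.    ]
0.35 [-0.  -6.2 -1.7] [-0.0445  0.0065  0.    ]
0.4 [-0.  -6.3 -1.4] [-0.0509  0.0061  0.    ]
0.45 [-0.  -6.4 -1.1] [-0.0573  0.0054  0.    ]
0.5 [-0.  -6.4 -0.8] [-0.0637  0.0044  0.    ]
0.55 [-0.  -6.4 -0.5] [-0.07    0.0031  0.    ]
0.6 [-0.  -6.4 -0.1] [-0.0762  0.0015  0.    ]
0.65 [-0.  -6.4  0.2] [-0.0824 -0.0005  0.    ]
0.7 [-0.  -6.4  0.5] [-0.0884 -0.0027  0.    ]
0.75 [-0.  -6.4  0.8] [-0.0944 -0.0053  0.    ]
0.8 [-0.  -6.3  1.1] [-0.1001 -0.0081  0.    ]
0.85 [-0.  -6.3  1.5] [-0.1058 -0.0112  0.    ]
0.9 [-0.  -6.2  1.8] [-0.1113 -0.0146  0.    ]
0.95 [-0.  -6.1  2.1] [-0.1166 -0.0183  0.    ]
1.0 [-0.  -6.   2.4] [-0.1217 -0.0222  0.    ]
1.05 [-0.  -5.9  2.7] [-0.1266 -0.0264  0.    ]
1.1 [-0.  -5.7  3. ] [-0.1313 -0.0308  0.    ]
1.15 [-0.  -5.6  3.2] [-0.1358 -0.0355  0.    ]
1.2 [-0.  -5.4  3.5] [-0.14   -0.0403  0.    ]
1.25 [-0.  -5.2  3.8] [-0.144  -0.0454  0.    ]
1.3 [-0. -5.  4.] [-0.1477 -0.0507  0.    ]
```

View pics/sc14c.png

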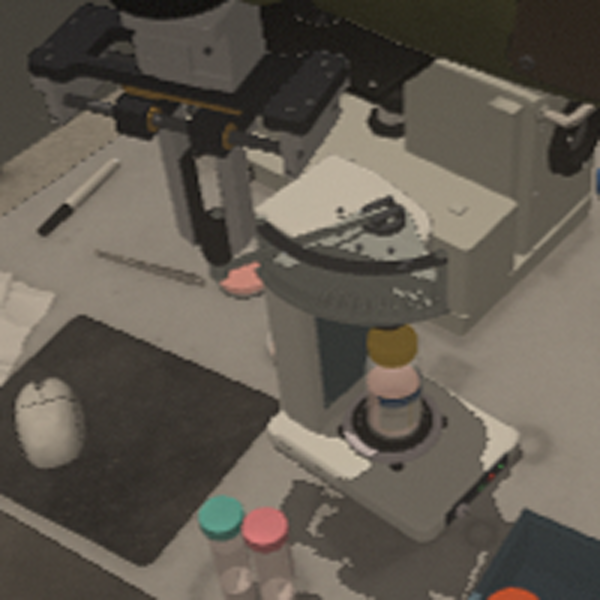

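Request:
{"name": "play_rows", "arguments": {"deltas": [[[0,-5.4,-3.5,0,0,0,24],[0,-5.6,-3.2,0,0,0,24],[0,-5.7,-2.9,0,0,0,24],[0,-5.9,-2.6,0,0,0,24],[0,-6,-2.3,0,0,0,24],[0,-6.1,-2,0,0,0,24],[0,0,0,0,0,0,24],[0,0,0,0,0,0,24]]]}}

```text
time_s: 19.85
ee_pos: [0.6347, 0.1777, 0.3118]
eef_rot: [1.765, 1.567, 0.473]
force: [0.6, -3.7, -5.9]
grip_width: 0.0243
```

```bash
cat >> arc.py <<'E'
def feel(a0=np.radians(71.7),n=3):
    F=[]
    for i in range(n):
        viewer.camera('side'); F.append(ctrl.get_obs()['force'])
    T,o=pose(); g=T[:3,3]-.019*T[:3,0]; d=g[:2]-SP; an=np.arctan2(d[1],d[0]); F=np.mean(F,0)
    tan=np.array([-np.sin(an),np.cos(an)]); rad=np.array([np.cos(an),np.sin(an)])
    print('t',round(o['time_s'],2),'swing',round(an-a0,4),'r',np.hypot(*d).round(4),'z',g[2].round(4),'Ft',(F[:2]@tan).round(2),'Fr',(F[:2]@rad).round(2),'Fz',F[2].round(2),'gw',round(o['grip_width'],4),'M',np.round(o['moment'],2))
E
python3 - <<'E'
from arc import *
feel()
E
```

```text
t 20.0 swing 0.2855 r 0.1298 z 0.3305 Ft 0.11 Fr -2.11 Fz -5.85 gw 0.0247 M [-0.46  0.13  0.04]
```

Request:
{"name": "play_rows", "arguments": {"deltas": [[[0,-6.2,-1.7,0,0,0,24],[0,-6.3,-1.4,0,0,0,24],[0,-6.4,-1.1,0,0,0,24],[0,-6.4,-0.8,0,0,0,24],[0,0,0,0,0,0,24]]]}}

```text
time_s: 20.5
ee_pos: [0.6084, 0.1755, 0.312]
eef_rot: [1.723, 1.567, 0.431]
force: [0.4, -1.6, -5.3]
grip_width: 0.0245
```

Run:
```python
from arc import *
feel()
```

```text
t 20.65 swing 0.4858 r 0.1295 z 0.3306 Ft -0.11 Fr -0.5 Fz -5.4 gw 0.0241 M [-0.06  0.07  0.05]
```

Request:
{"name": "play_rows", "arguments": {"deltas": [[[0,-3.2,-0.25,0,0,0,24],[0,-3.2,-0.25,0,0,0,24],[0,0,0,0,0,0,24]]]}}

```text
time_s: 20.95
ee_pos: [0.6025, 0.1744, 0.3116]
eef_rot: [1.781, 1.567, 0.489]
force: [-0.0, 0.3, -5.5]
grip_width: 0.0241
```

Run:
```python
from arc import *
feel()
```

```text
t 21.1 swing 0.5357 r 0.1294 z 0.3305 Ft -0.15 Fr 0.68 Fz -5.04 gw 0.0245 M [-0.    0.19  0.07]
```

Request:
{"name": "play_rows", "arguments": {"deltas": [[[0,-3.2,-0.1,0,0,0,24],[0,-3.2,0,0,0,0,24],[0,0,0,0,0,0,24]]]}}

```text
time_s: 21.4
ee_pos: [0.5963, 0.1727, 0.3117]
eef_rot: [1.782, 1.567, 0.489]
force: [-0.2, 1.4, -4.3]
grip_width: 0.0244
```

Run:
```python
from arc import *
feel()
```

```text
t 21.55 swing 0.5852 r 0.1293 z 0.3305 Ft -0.82 Fr 1.38 Fz -4.07 gw 0.024 M [0.27 0.28 0.07]
```

Request:
{"name": "play_rows", "arguments": {"deltas": [[[0,-3.2,0.1,0,0,0,24],[0,-3.2,0.1,0,0,0,24],[0,0,0,0,0,0,24]]]}}

```text
time_s: 21.85
ee_pos: [0.5902, 0.1707, 0.3116]
eef_rot: [1.779, 1.567, 0.487]
force: [-1.4, 2.8, -4.1]
grip_width: 0.0244
```

Run:
```python
from arc import *
feel()
```

```text
t 22.0 swing 0.6348 r 0.1291 z 0.3305 Ft -0.51 Fr 2.56 Fz -3.84 gw 0.0244 M [0.48 0.36 0.04]
```

Request:
{"name": "play_rows", "arguments": {"deltas": [[[0,-3.2,0.25,0,0,0,24],[0,-3.2,0.25,0,0,0,24],[0,0,0,0,0,0,24]]]}}

```text
time_s: 22.3
ee_pos: [0.5842, 0.1685, 0.3116]
eef_rot: [1.781, 1.567, 0.489]
force: [0.1, 3.3, -3.3]
grip_width: 0.024
```

Run:
```python
from arc import *
feel()
```

```text
t 22.45 swing 0.6845 r 0.129 z 0.3305 Ft -1.05 Fr 4.26 Fz -4.29 gw 0.0246 M [0.66 0.4  0.06]
```

Request:
{"name": "play_rows", "arguments": {"deltas": [[[0,-3.2,0.4,0,0,0,24],[0,-3.2,0.4,0,0,0,24],[0,0,0,0,0,0,24]]]}}

```text
time_s: 22.75
ee_pos: [0.5788, 0.1661, 0.3116]
eef_rot: [1.747, 1.565, 0.455]
force: [3.1, 5.7, -4.2]
grip_width: 0.0244
```

Run:
```python
from arc import *
feel()
```

```text
t 22.9 swing 0.7312 r 0.129 z 0.3305 Ft -5.67 Fr 4.02 Fz -3.84 gw 0.0246 M [ 0.96 -0.35  0.08]
```

Request:
{"name": "play_rows", "arguments": {"deltas": [[[0,-3.3,0.5,0,0,0,24],[0,-3.6,0.6,0,0,0,24],[0,0,0,0,0,0,24]]]}}

```text
time_s: 23.2
ee_pos: [0.5726, 0.1631, 0.3116]
eef_rot: [1.725, 1.565, 0.432]
force: [4.8, 5.3, -4.4]
grip_width: 0.0242
```

Run:
```python
from arc import *
feel()
T,o=pose(); print((T[:3,:3].T@(knob(.8,0,np.radians(71.7))-knob(.8,.15,np.radians(71.7)))*1e3).round(2))
s=snap('side','s15'); w=snap('scene','sc15')
f=lambda c,a,b,e,d:cv2.cvtColor(c['img'],cv2.COLOR_RGB2BGR)[a:b,e:d]
cv2.imwrite('pics/s15c.png',cv2.resize(np.hstack([f(s,100,280,220,380),f(w,110,290,170,330)]),None,fx=2.5,fy=2.5,interpolation=cv2.INTER_CUBIC))
```

```text
t 23.35 swing 0.7849 r 0.1289 z 0.3305 Ft -6.98 Fr 2.98 Fz -4.52 gw 0.0242 M [ 0.95 -0.5   0.09]
[19.84 -1.31 -5.86]
```

View pics/s15c.png

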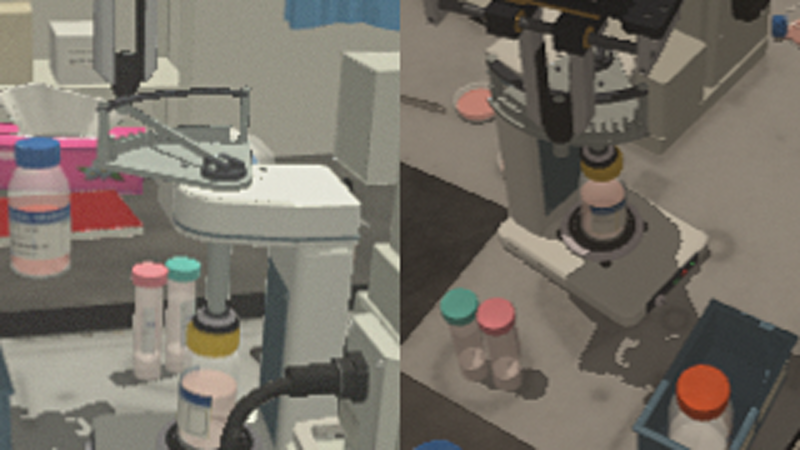

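Request:
{"name": "play_rows", "arguments": {"deltas": [[[5,-0.3,-1.5,0,0,0,24],[5,-0.3,-1.5,0,0,0,24],[0,0,0,0,0,0,24]]]}}

```text
time_s: 23.75
ee_pos: [0.5711, 0.1661, 0.301]
eef_rot: [1.812, 1.566, 0.52]
force: [2.0, 5.2, -3.7]
grip_width: 0.0245
```

Run:
```python
from arc import *
feel()
```

```text
t 23.9 swing 0.7859 r 0.1321 z 0.3205 Ft -4.3 Fr 4.22 Fz -3.79 gw 0.0244 M [ 0.97 -0.24  0.02]
```

Request:
{"name": "play_rows", "arguments": {"deltas": [[[4,-0.2,-1.1,0,0,0,24],[4,-0.2,-1,0,0,0,24],[1.5,0,-0.5,0,0,0,24],[0,0,0,0,0,0,24]]]}}

```text
time_s: 24.3
ee_pos: [0.5701, 0.1682, 0.2924]
eef_rot: [1.668, 1.565, 0.376]
force: [2.7, 3.5, 0.8]
grip_width: 0.0246
```

Run:
```python
from arc import *
feel()
```

```text
t 24.45 swing 0.7856 r 0.1345 z 0.3113 Ft -4.63 Fr 2.28 Fz 0.89 gw 0.0244 M [ 0.73 -0.54 -0.  ]
```

Request:
{"name": "play_rows", "arguments": {"deltas": [[[0,0,0,0,0,0,32],[0,0,0,0,0,0,44],[0,0,0,0,0,0,50],[0,0,0,0,0,0,50],[-15,0,0,0,0,0,50],[-30,0,0,0,0,0,50],[-30,0,0,0,0,0,50],[-5,-20,-30,0,0,0,50],[0,-20,-40,0,0,0,50],[0,0,0,0,0,0,50]]]}}

```text
time_s: 25.45
ee_pos: [0.5095, 0.2269, 0.3728]
eef_rot: [1.848, 1.566, 0.559]
force: [-0.3, -1.0, -0.1]
grip_width: 0.05
```

Run:
```python
from arc import *
T,o=st()
s=snap('side','s16'); w=snap('scene','sc16'); ww=snap('wrist','w16')
f=lambda c,a,b,e,d:cv2.cvtColor(c['img'],cv2.COLOR_RGB2BGR)[a:b,e:d]
cv2.imwrite('pics/s16c.png',cv2.resize(np.hstack([f(s,100,280,220,380),f(w,110,290,170,330)]),None,fx=2.5,fy=2.5,interpolation=cv2.INTER_CUBIC))
for sw in (.682,.782,.882):
    k=knob(sw,0,np.radians(71.3)); print(sw,k,proj(s,[k]).round(1),proj(w,[k]).round(1),proj(ww,[k]).round(1))
```

```text
t 25.45 p [0.5095 0.2269 0.3728] q [3.530e-01 2.520e-01 1.202e+00 1.000e-03 1.682e+00 7.100e-02] F [-0.27 -0.97 -0.1 ] gw 0.05
[[ 0.004  0.961  0.278]
 [ 0.003  0.278 -0.961]
 [-1.     0.005 -0.001]]
0.682 [0.58349639 0.174553   0.302     ] [[274.3 134.2]] [[226.8 163.9]] [[316.7 267. ]]
0.782 [0.571097   0.16922823 0.302     ] [[268.7 134.9]] [[233.6 164.9]] [[302.8 268.7]]
0.882 [0.55929114 0.16269219 0.302     ] [[263.4 135.7]] [[240.6 165.5]] [[289.1 271.6]]
```

View pics/s16c.png

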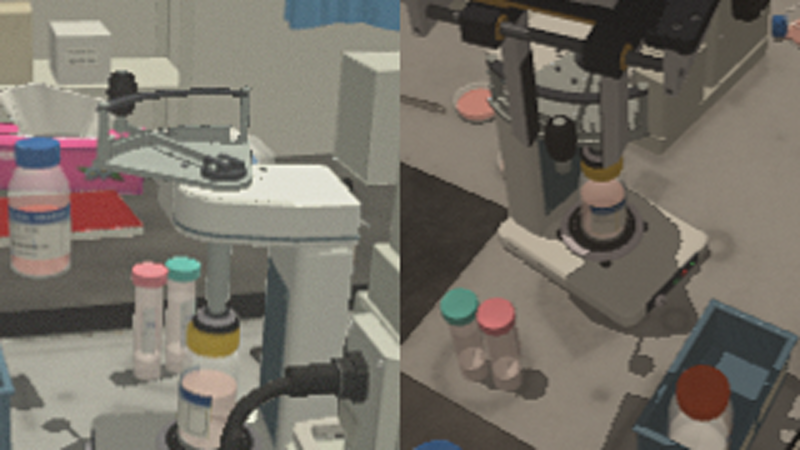

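View pics/w16.png

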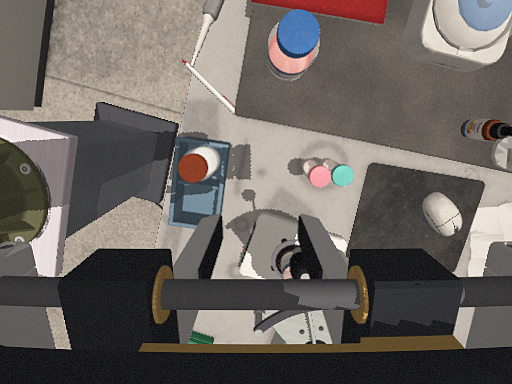

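Run:
```python
from h import *
print(hand_in()); print(ctrl.get_obs()['time_s'])
```

```text
the job is handed in; nothing more can be done
None
the job is handed in; nothing more can be done
```

The shaker is loaded and I handed the job in at about 25.5 s of robot time. `hand_in()` gives no verdict, so the success below rests on my own checks.

- **Bottle:** I lifted the yellow-capped bottle by its cap, stood it on the bench to the right of the shaker and let go. I then took it again by the body with the gripper tilted, and set it in the platter recess under the pad, where a foot contact of about 3 N was felt.
- **Lever:** I lifted the lever out of the open notch and swung it along the gate. The tangential force at the knob jumped from about 1 N to 5.7 N between 0.69 and 0.73 rad. I dropped the lever into the 0.80 notch, which is the first notch past the touch, or the second if the touch came just before 0.70.

**Last checks:**
- The knob sat within about 2 pixels of its predicted place for a lever resting in the 0.80 notch, in both the side and scene pictures, and at its fully lowered height.
- The pad was on the cap and the bottle looked upright in the recess.
- The other bottle was still in the carrier and both tubes were standing.

The clamping force was not measured. From the touch point I work it out at roughly 20–24 N on the platter, inside the 10–32 N limit. I also did not measure how well the bottle is centred after letting go. My estimates of the platter centre from different views spread over about 3 mm, against a tolerance of 9 mm. None of the checks failed.

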